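# Pack the nested gift set

### The arm

A 7-joint arm with a two-finger parallel gripper is mounted at the origin on the work surface. World frame = base frame: x ahead of the robot, y to its left, z up, the work surface at z = 0. Lengths are in m, angles in degrees, forces in N, time in s.
With the tool pointing down it reaches from about 0.425 to 0.875 m from the base axis. Payload 4.7 kg.
Tool frame: the origin (TCP) lies on the centre line of the jaws, within the pads' length; the fingertips stand manip.tcp_to_tips ahead of it and the grasp point (between the pads) lies 2 mm behind it (manip.tcp_to_tips is the distance from the TCP to the fingertips, in m); z points along the fingers, y is the direction in which the jaws open and shut (so a half turn about z gives the same grasp; the last joint's range is limited). The gripper opens to 87 mm and grips with 3 to 60 N. Pads are 19 mm wide; open, the fingers measure 117 mm over their backs; the gripper's body (75 mm by 190 mm) begins 51 mm behind the grasp point.
Start: joints at [-72.875, 18.392, -4.016, 83.108, 1.295, 78.541, -3.26], TCP at [0.183, 0.624, 0.24] pointing down, gripper open.
Joint ranges: [-163.93, 163.93], [-17.29, 119.83], [-79.2, 71.16], [3.27, 140.29], [-89.18, 269.18], [5.43, 117.66], [-154.24, 154.24]. Speed limits (degrees/s): [147.25, 147.25, 180, 180, 180, 180, 180].

### API

Orientations are given as a 3x3 rotation matrix whose columns are the frame's x, y, z axes.
In Python, from workcell import manip gives the robot as it stands.
- The arm moves only by the tool play_rows, never from a script. Its argument "motion" is a list of rows, each an object of numbers: "gripper": the closure, from 0 (fully open) to 1 (shut); "tx", "ty", "tz": the shift along the tool's x, y, z in mm; "ax", "ay", "az": the turn, a rotation vector about the tool's x, y, z in degrees. A call has 1 to 20 rows; each row shifts and turns the pose as measured when the row begins, along the tool's axes as they then stand; what a row does not reach is not made up. A row lasts 1/8 s, in which the tool goes at most 62.5 mm and 10.7 degrees, less where a joint would pass 70% of its speed; a pose out of reach is approached as far as the arm can. A call is refused whole if a number of a shift passes 62.5 or a number of a turn 10.7, either way. A call with a gripper value outside its range is refused whole. The fingers move at their own pace and stop on an object; "newtons" is the grip in N (left out, the last holds). Time passes only in rows, so rows that do not move let the fingers close. It gives the time, the measured TCP pose, the force and the opening at its end, in the units of the state.
- manip.sense(): the state, without advancing time (a new reading comes with each control period).
- manip.get_image(name): name is "side" or "top"; returns the picture (420x560x3 uint8, red, green, blue); there is no depth.
- manip.camera_info(name): a dict with "mtx" (3x3 intrinsics, pixels), "extrinsics" (4x4, takes a point from camera to world coordinates). Camera axes: x right, y down, z forward; pixel columns grow to the right and rows downward; lengths in m; the calibration is good to about 2 mm. A picture is of the moment at which its call begins. camera_info takes no time and is no camera call.
- manip.hand_in(): hands the job in, once; it reports no verdict.
The state is a dict: "clock": time; "q": joint angles; "dq": joint speeds; "joint_efforts": joint torques, N m; "eef_pos": TCP position; "eef_rot": TCP orientation; "wrist_force": force on the tool from outside, world axes, zero at the start; "torque": the same for the moment, N m; "finger_gap": opening from 0.0 (shut) to 1.0 (fully open).
Only numpy, scipy, OpenCV 4.12 (cv2) and the standard library are available. Lean on these libraries where they do the work, as an engineer would, in place of code of your own. Each camera call takes 0.05 s, during which the arm holds its last target. There are 200 camera calls.

### The job

Pack this order: set the larger of the two loose open trays flat inside the open shipping carton, then the smaller tray flat inside that one, and after that stand the two slim metal tins, which wait under the low shelf, upright side by side in the smaller tray. Let go of each piece once it is in its place, do not throw the tins or drop them from a height, and leave all the other things on the bench and on the rack where they stand.

Things in the scene. Friction and masses are not known exactly. Their poses are not given: they have to be found in the camera images.
- carton: open-topped brown shipping carton, fixed to the bench, outside 180 (its x) x 140 (its y) x 54 mm high, walls and floor 5 mm. Origin: centre of the underside; z up. Stands in one of three areas (left, middle, right) with a yaw of up to 0.35 rad.
- tray_mid: the larger loose open tray, brown card, outside 112 (its x) x 68 (its y) x 42 mm high, walls and floor 3.5 mm, about 90 g. Origin: centre of the underside; z up. It can be gripped from above across its 68 mm width.
- tray_small: the smaller loose open tray, brown card, outside 90 (its x) x 48 (its y) x 35 mm high, walls and floor 3 mm, about 60 g. Origin: centre of the underside; z up. It can be gripped from above across its 48 mm width. It fits in the larger tray long side along long side, with 7 mm to spare at each end and side; it holds the two tins in a row along its x.
- rack: low rack fixed on the bench, open all round but for two 22 mm posts at its rear (x 64, y -220 and 220 mm). Origin: on the bench under the row of things standing on it; x away from its open front, which looks to the robot; y along the rack. Lower board: x -50 to 75, y -230 to 230, its top 12 mm above the bench. Things stand within 10 mm of x = 0.
- rack_edge (a point): middle of the lower front edge of the rack's upper board (rack x -20 mm, 215 mm above the bench). The board reaches from there to rack x 75, 460 mm long, 12 mm thick, small cartons fixed on it up to 257 mm above the bench. It blocks a hand coming straight down on the tins: lean the hand back to the open front by 25 to 45 degrees.
- tin_a: slim plain metal tin, closed, 34 mm diameter, 60 mm high, about 70 g, standing on the rack's lower board. Origin: centre of the underside; z up along its axis.
- tin_b: the other tin, the same as tin_a. The two tins, the jar and the little carton stand in a row along the rack (about 88 mm apart), in any order.
- jar: bystander: amber jar with black lid, 44 mm diameter, 80 mm high, standing in the row on the rack. Origin: centre of the underside.
- carton_small: bystander: closed upright little carton 44 x 44 x 70 mm, standing in the row on the rack. Origin: centre of the underside.
- cone: bystander: grey yarn cone, 54 mm diameter at the foot, 110 mm high, on the bench between two of the three areas. Origin: centre of the underside.
- can: bystander: can 50 mm diameter, 100 mm high, on the bench between two of the three areas. Origin: centre of the underside.
- tape: bystander: roll of packing tape lying flat, 96 mm diameter, 48 mm high, on the bench beside the rack. Origin: centre of the underside.
- bottle: bystander: white bottle, 60 mm diameter, 140 mm high, on the bench beside the rack. Origin: centre of the underside.
Things that resemble listed ones, but are neither listed nor needed, are in the scene too. What is shaped like the tin_a but blue or red is not meant.

How it is judged (in metres and radians):
On the way, in this order (a step that is already met when the one before it is completed fails the run):
1. the larger tray lies flat in the carton, let go, with the smaller tray not yet in it (x of tray_mid in the frame of carton between -0.055 and 0.055 m and y of tray_mid in the frame of carton between -0.055 and 0.055 m and z of tray_mid in the frame of carton between -0.002 and 0.01 m and angle between tray_mid's own z axis and vertical below 0.1 rad and contact force between tray_mid and the fingers below 0.05 N and not ((x of tray_small in the frame of tray_mid between -0.012 and 0.012 m and y of tray_small in the frame of tray_mid between -0.012 and 0.012 m and z of tray_small in the frame of tray_mid between -0.002 and 0.01 m and angle between tray_small's own z axis and vertical below 0.1 rad))), for 0.2 s.
2. the smaller tray lies flat in the larger one in the carton, let go, and no tin is in it yet (x of tray_mid in the frame of carton between -0.055 and 0.055 m and y of tray_mid in the frame of carton between -0.055 and 0.055 m and z of tray_mid in the frame of carton between -0.002 and 0.01 m and angle between each of tray_mid, tray_small's own z axis and vertical below 0.1 rad and x of tray_small in the frame of tray_mid between -0.012 and 0.012 m and y of tray_small in the frame of tray_mid between -0.012 and 0.012 m and z of tray_small in the frame of tray_mid between -0.002 and 0.01 m and contact force between tray_small and the fingers below 0.05 N and not ((x of tin_a in the frame of tray_small between -0.035 and 0.035 m and y of tin_a in the frame of tray_small between -0.01 and 0.01 m and z of tin_a in the frame of tray_small between -0.002 and 0.01 m and angle between tin_a's own z axis and vertical below 0.2 rad)) and not ((x of tin_b in the frame of tray_small between -0.035 and 0.035 m and y of tin_b in the frame of tray_small between -0.01 and 0.01 m and z of tin_b in the frame of tray_small between -0.002 and 0.01 m and angle between tin_b's own z axis and vertical below 0.2 rad))), for 0.2 s.
At the end, for the whole second after the job is handed in: Larger tray flat on the carton's floor, smaller tray flat on the larger one's floor (both within 0.1 rad), both tins on the smaller tray's floor within 0.2 rad of upright; each underside less than 10 mm above the underside of what holds it; all at rest (below 20 mm/s) (x of tray_mid in the frame of carton between -0.055 and 0.055 m and y of tray_mid in the frame of carton between -0.055 and 0.055 m and z of tray_mid in the frame of carton between -0.002 and 0.01 m and angle between each of tray_mid, tray_small's own z axis and vertical below 0.1 rad and x of tray_small in the frame of tray_mid between -0.012 and 0.012 m and y of tray_small in the frame of tray_mid between -0.012 and 0.012 m and z of tray_small in the frame of tray_mid between -0.002 and 0.01 m and x of tin_a in the frame of tray_small between -0.035 and 0.035 m and y of tin_a in the frame of tray_small between -0.01 and 0.01 m and z of tin_a in the frame of tray_small between -0.002 and 0.01 m and angle between each of tin_a, tin_b's own z axis and vertical below 0.2 rad and x of tin_b in the frame of tray_small between -0.035 and 0.035 m and y of tin_b in the frame of tray_small between -0.01 and 0.01 m and z of tin_b in the frame of tray_small between -0.002 and 0.01 m and linear speed of each of tray_mid, tray_small, tin_a, tin_b below 0.02 m/s); the robot touches nothing.
It fails at once if another thing moved more than 30 mm (distance of any of jar, carton_small, cone, can, tape, bottle from where it was at the start of the episode above 0.03 m).
It fails at once if another standing thing tipped over (angle between any of jar, carton_small, cone, can, tape, bottle's own z axis and vertical above 0.5 rad).
It fails at once if a tin thrown or dropped from a height (faster than 2 m/s) (linear speed of any of tin_a, tin_b above 2 m/s).
It also fails if it takes over 72 s, if anything falls off the work surface, if the arm or the gripper's body presses on something with over 40 N, if the wrist force passes 120 N, or if a joint passes its speed limit or range.

## Working session

There is one attempt and no reset: what is moved stays moved. The work goes in short steps, Python scripts to look and compute and a tool call to move; the robot and the scene stay as the last step left them, time stands still between calls to the robot, and variables do not carry over. Pictures are saved under pics/ and viewed, about 8 in all and at most 12, crops included, and the job is handed in when it is done.

Besides the shell and the picture viewer there is one more tool, called after "Call:" by a JSON object that holds its "name" and its "arguments", one argument or row to a line. play_rows: Moves the arm, as the interface text tells. Its arguments: {"type":"object","properties":{"motion":{"type":"array"},"newtons":{"type":"number"}},"required":["motion"]}

```bash
mkdir -p pics; ls
python3 - <<'E'
from workcell import manip
import cv2,numpy as np
np.set_printoptions(precision=4,suppress=True)
for n in("top","side"):
    im=manip.get_image(n); cv2.imwrite(f"pics/{n}0.png",im[:,:,::-1]); c=manip.camera_info(n); print(n,c["mtx"],c["extrinsics"])
print(manip.sense(),manip.tcp_to_tips)
a=cv2.imread("pics/top0.png");cv2.imwrite("pics/v_top.png",cv2.resize(a,(800,600),interpolation=cv2.INTER_CUBIC))
a=cv2.imread("pics/side0.png");cv2.imwrite("pics/v_side.png",cv2.resize(a,(800,600),interpolation=cv2.INTER_CUBIC))
E
```

```text
pics
top [[385.8395   0.     279.8916]
 [  0.     385.8395 210.0424]
 [  0.       0.       1.    ]] [[ 0.0209 -0.999   0.0385  0.5406]
 [-0.9998 -0.0208  0.0033 -0.0122]
 [-0.0025 -0.0385 -0.9993  1.2647]
 [ 0.      0.      0.      1.    ]]
side [[457.9723   0.     285.0372]
 [  0.     457.9723 208.2589]
 [  0.       0.       1.    ]] [[-0.984  -0.129   0.1231  0.474 ]
 [-0.1777  0.7644 -0.6197  0.608 ]
 [-0.0141 -0.6317 -0.7751  0.9182]
 [ 0.      0.      0.      1.    ]]
{'clock': 0.1, 'q': array([-72.8733,  18.4372,  -4.014 ,  83.1694,   1.2959,  78.5393,
        -3.2582]), 'dq': array([ 0.0532, -0.0522,  0.046 , -0.1973,  0.0949, -0.0855,  0.0552]), 'joint_efforts': array([ -0.0005, -49.2567,  -0.4061, -31.34  ,  -0.0641,   0.0394,
         0.0001]), 'eef_pos': array([0.1826, 0.6233, 0.2385]), 'eef_rot': array([[-0.9597,  0.2809, -0.0004],
       [ 0.2809,  0.9597, -0.0017],
       [-0.0001, -0.0018, -1.    ]]), 'wrist_force': array([-0.1117,  0.5319, -0.205 ]), 'torque': array([-0.031 , -0.0356,  0.0008]), 'finger_gap': 1.0004625674602934} 0.017
```

View pics/v_top.png

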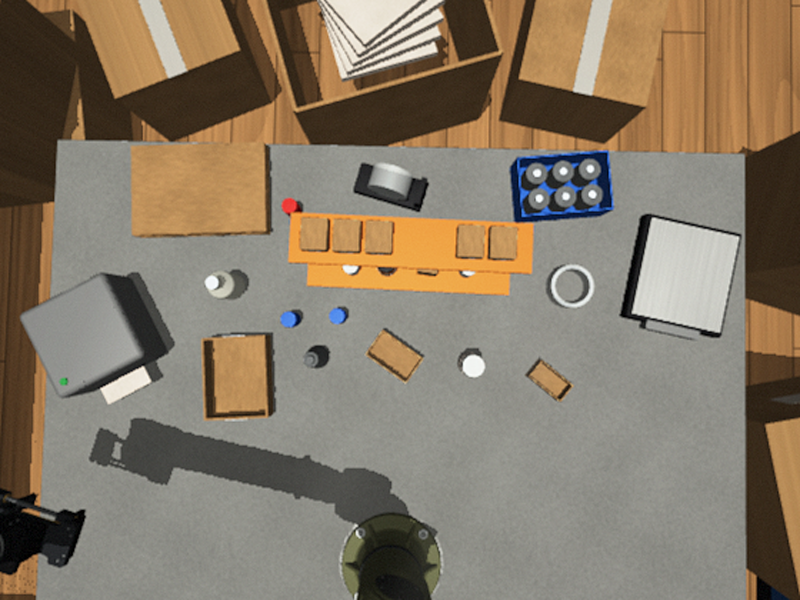

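View pics/v_side.png

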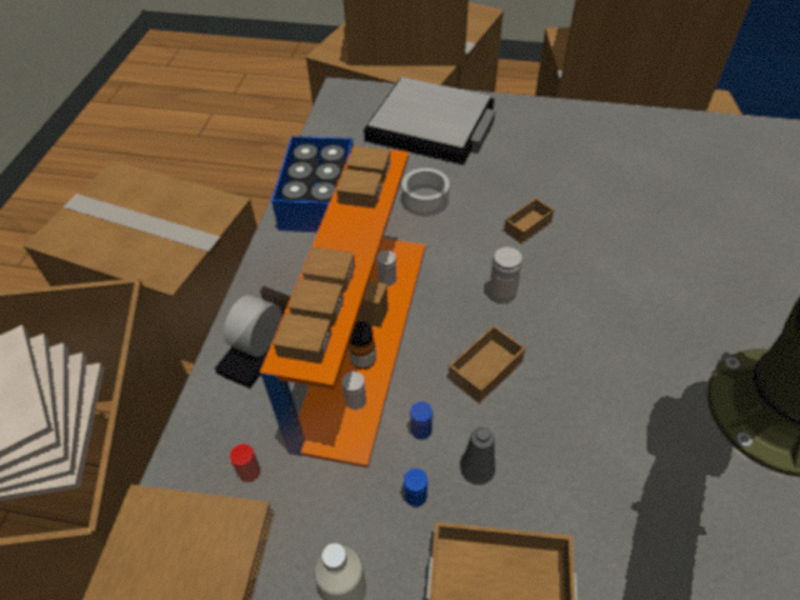

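The top view shows the carton at (237,376), the larger tray at (395,355), the smaller tray at (550,379), the cone at (315,356) and the can at (473,364), in 800-px view pixels. There are two plain tins on the rack, at (350,268) and (468,270) in the top view and (353,390) and (386,267) in the side view. The blue and red ones at (289,319), (338,315) and (289,206) are decoys. Next I'll measure.

```bash
cat > h.py <<'E'
import cv2,numpy as np
from workcell import manip
from scipy.spatial.transform import Rotation as R
np.set_printoptions(precision=4,suppress=True)
def toplane(n,uv,z):
    c=manip.camera_info(n);E=c["extrinsics"];uv=np.atleast_2d(uv).astype(float)
    d=np.c_[uv,np.ones(len(uv))]@np.linalg.inv(c["mtx"]).T@E[:3,:3].T
    return E[:3,3]+d*((z-E[2,3])/d[:,2])[:,None]
def brown(im,lo=(5,70,40),hi=(18,220,255)):
    return cv2.inRange(cv2.cvtColor(im,cv2.COLOR_RGB2HSV),lo,hi)
def biggest(m,roi):
    x0,x1,y0,y1=roi;k=np.zeros_like(m);k[y0:y1,x0:x1]=m[y0:y1,x0:x1]
    k=cv2.morphologyEx(k,cv2.MORPH_CLOSE,np.ones((5,5)))
    return max(cv2.findContours(k,cv2.RETR_EXTERNAL,cv2.CHAIN_APPROX_NONE)[0],key=cv2.contourArea)[:,0]
def rect(c,z,n="top"):
    p=toplane(n,c,z)[:,:2].astype(np.float32)*1000
    (x,y),(w,h),a=cv2.minAreaRect(p)
    if w<h:w,h,a=h,w,a+90
    return np.array([x,y,w,h,(a+90)%180-90])
def Rt(yaw,lean=0):
    """tool z down, jaws (y) at yaw+90 deg (x along yaw); lean back: fingers point towards +yaw direction"""
    z=[np.sin(np.radians(lean)),0,-np.cos(np.radians(lean))];y=[0,-1,0]
    return R.from_euler('z',yaw,degrees=True).as_matrix()@np.c_[np.cross(y,z),y,z]
def plan(way,mm=45,deg=7):
    """way: list of (pos m, R). prints merged rows tool-frame."""
    s=manip.sense();p,r=s["eef_pos"],s["eef_rot"]
    for P,Q in way:
        P=np.array(P);rv=R.from_matrix(r.T@Q).as_rotvec(degrees=True)
        n=int(max(1,np.ceil(np.linalg.norm(P-p)*1000/mm),np.ceil(np.linalg.norm(rv)/deg)))
        print("->",P,"n",n)
        for i in range(n):
            t=r.T@(P-p)/n*1000
            t=R.from_rotvec(rv*i/n,degrees=True).inv().apply(t)
            print([round(float(v),1) for v in t],[round(float(v),2) for v in rv/n])
        p,r=P,Q
def st():
    s=manip.sense();print(s["clock"],s["eef_pos"],s["eef_rot"].round(3).tolist(),s["wrist_force"],s["finger_gap"],s["q"].round(1))
E
python3 - <<'E'
from h import *
T=cv2.imread("pics/top0.png")[:,:,::-1].copy();S=cv2.imread("pics/side0.png")[:,:,::-1].copy()
m=brown(T)
for n,roi,h in(("carton",(125,200,222,305),.054),("mid",(245,310,218,280),.042),("small",(355,415,240,290),.035)):
    c=biggest(m,roi);print(n,"mid-h",rect(c,h/2),"rim",rect(c,h))
hsv=cv2.cvtColor(T,cv2.COLOR_RGB2HSV)
# upper & lower orange front edges
o=cv2.inRange(hsv,(5,200,120),(20,255,255));ys=[]
for u in range(225,350,8):
    col=np.where(o[140:230,u])[0]+140;ys.append((u,col.max()))
ys=np.array(ys);p=toplane("top",ys+[0,.5],.012);k=np.polyfit(p[:,1],p[:,0],1);print("low front x=",k,np.std(p[:,0]-np.polyval(k,p[:,1])))
xs=np.where(o[200])[0];print(xs.min(),xs.max(),toplane("top",[[xs.min(),200],[xs.max()+1,200]],.012))
cv2.imwrite("pics/c1.png",cv2.resize(S[160:300,200:340,::-1],(600,600),interpolation=cv2.INTER_CUBIC))
v=cv2.hconcat([cv2.resize(T[155:215,200:360,::-1],None,fx=5,fy=5,interpolation=cv2.INTER_CUBIC)])
cv2.imwrite("pics/c2.png",v)
E
```

```text
carton mid-h [409.2463 353.6234 186.4946 156.8807   3.9268] rim [412.1115 345.6422 182.4263 153.4583   3.9267]
mid mid-h [463.3338   2.99   114.2631  71.4913  55.8018] rim [464.6383   2.7329 112.3338  70.2841  55.8019]
small mid-h [ 415.9776 -348.6311   98.02     50.3433   51.2428] rim [ 417.7261 -343.9109   96.6446   49.6369   51.2428]Traceback (most recent call last):
  File "<stdin>", line 10, in <module>
    return umr_maximum(a, axis, None, out, keepdims, initial, where)
ValueError: zero-size array to reduction operation maximum which has no identity
```

Run:
```python
from h import *
T=cv2.imread("pics/top0.png")[:,:,::-1].copy();S=cv2.imread("pics/side0.png")[:,:,::-1].copy()
hsv=cv2.cvtColor(T,cv2.COLOR_RGB2HSV)
print(hsv[198,280],hsv[165,280])
cv2.imwrite("pics/c1.png",cv2.resize(S[160:300,200:340,::-1],(600,600),interpolation=cv2.INTER_CUBIC))
o=cv2.inRange(hsv,(5,225,90),(25,255,255));ys=[]
for u in range(225,350,8):
    col=np.where(o[140:230,u])[0]+140
    if len(col):ys.append((u,col.max()))
ys=np.array(ys);p=toplane("top",ys+[0,.5],.012);k=np.polyfit(p[:,1],p[:,0],1);print("low front x=",k,np.std(p[:,0]-np.polyval(k,p[:,1])))
xs=np.where(o[200])[0];print(xs.min(),xs.max(),toplane("top",[[xs.min(),200],[xs.max()+1,200]],.012))
```

```text
[ 18 177 238] [ 17 180 239]Traceback (most recent call last):
  File "<stdin>", line 10, in <module>
ValueError: operands could not be broadcast together with shapes (0,) (2,)
```

View pics/c1.png

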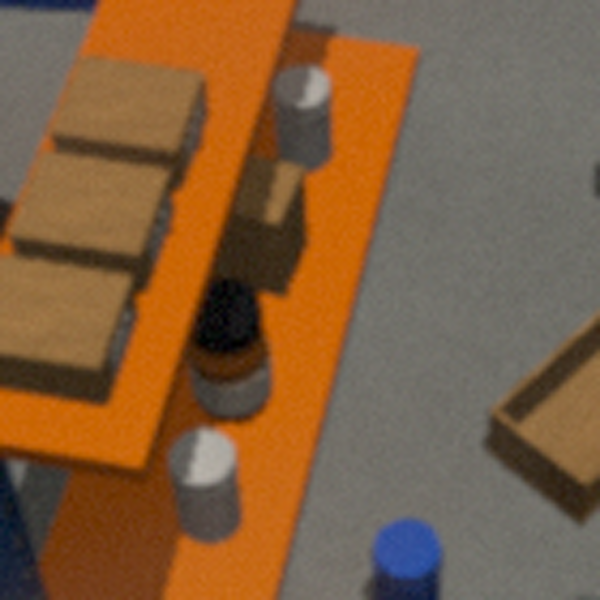

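The crop shows exactly two plain grey-metal tins on the rack: one with its top at crop (204,457) at the left end, one at (302,88) at the right end. The jar and the little carton stand between them, and the decoys in this crop are blue. Both tins are targets.

Run:
```python
from h import *
T=cv2.imread("pics/top0.png")[:,:,::-1].copy()
hsv=cv2.cvtColor(T,cv2.COLOR_RGB2HSV)
o=cv2.inRange(hsv,(5,150,90),(25,255,255));ys=[]
for u in range(225,350,8):
    col=np.where(o[140:215,u])[0]+140
    if len(col):ys.append((u,col.max()))
ys=np.array(ys);p=toplane("top",ys+[0,.5],.012);k=np.polyfit(p[:,1],p[:,0],1);print("low front x=",k,np.std(p[:,0]-np.polyval(k,p[:,1])))
xs=np.where(o[198])[0];print(xs.min(),xs.max(),toplane("top",[[xs.min(),198],[xs.max()+1,198]],.012))
c=np.array([[204,457],[302,88]])/600*140+[200,160]
q=toplane("side",c-.5,.072);print("tins side",q,np.linalg.norm(q[0]-q[1]))
# rack frame
th=np.arctan(-k[0]);th=np.arctan2(k[0],1);print("rack yaw deg",-np.degrees(th))
for t in q: print("dist from front edge (want ~50)",(t[0]-np.polyval(k,t[1]))*np.cos(th)*1000)
# top: visible tin tops at view px (350,268),(468,270)
print(toplane("top",np.array([[350,268],[468,270]])*.7,.072))
```

```text
low front x= [0.0269 0.6142] 0.0010331092417572752
14 355 [[ 0.61    0.859   0.012 ]
 [ 0.6332 -0.2546  0.012 ]]
tins side [[ 0.6607  0.1041  0.072 ]
 [ 0.662  -0.1523  0.072 ]] 0.2563674195206155
rack yaw deg -1.5391344686428983
dist from front edge (want ~50) 43.68184902366505
dist from front edge (want ~50) 51.90052781781012
[[ 0.6539  0.1014  0.072 ]
 [ 0.6548 -0.1547  0.072 ]]
```

```bash
python3 -c "
from h import *
plan([([.463,.003,.2],Rt(55.8))],45,9.5)"
```

```text
-> [0.463 0.003 0.2  ] n 16
[-27.7, -32.3, 2.5] [-0.0, 0.01, 6.74]
[-31.3, -28.8, 2.5] [-0.0, 0.01, 6.74]
[-34.5, -24.9, 2.5] [-0.0, 0.01, 6.74]
[-37.2, -20.7, 2.5] [-0.0, 0.01, 6.74]
[-39.3, -16.2, 2.4] [-0.0, 0.01, 6.74]
[-41.0, -11.5, 2.4] [-0.0, 0.01, 6.74]
[-42.0, -6.6, 2.4] [-0.0, 0.01, 6.74]
[-42.5, -1.6, 2.4] [-0.0, 0.01, 6.74]
[-42.4, 3.4, 2.4] [-0.0, 0.01, 6.74]
[-41.7, 8.4, 2.4] [-0.0, 0.01, 6.74]
[-40.4, 13.2, 2.4] [-0.0, 0.01, 6.74]
[-38.6, 17.9, 2.4] [-0.0, 0.01, 6.74]
[-36.3, 22.3, 2.4] [-0.0, 0.01, 6.74]
[-33.4, 26.4, 2.4] [-0.0, 0.01, 6.74]
[-30.1, 30.1, 2.4] [-0.0, 0.01, 6.74]
[-26.3, 33.4, 2.4] [-0.0, 0.01, 6.74]
```

Call:
{"name": "play_rows", "arguments": {
  "motion": [
    {"tx": -28, "ty": -32, "tz": 2.5, "az": 6.7, "gripper": 0},
    {"tx": -31, "ty": -29, "tz": 2.5, "az": 6.7},
    {"tx": -34, "ty": -25, "tz": 2.5, "az": 6.7},
    {"tx": -37, "ty": -21, "tz": 2.5, "az": 6.7},
    {"tx": -39, "ty": -16, "tz": 2.5, "az": 6.7},
    {"tx": -41, "ty": -12, "tz": 2.5, "az": 6.7},
    {"tx": -42, "ty": -7, "tz": 2.5, "az": 6.7},
    {"tx": -42, "ty": -2, "tz": 2.5, "az": 6.7},
    {"tx": -42, "ty": 3, "tz": 2.5, "az": 6.7},
    {"tx": -42, "ty": 8, "tz": 2.5, "az": 6.7},
    {"tx": -40, "ty": 13, "tz": 2.5, "az": 6.7},
    {"tx": -39, "ty": 18, "tz": 2.5, "az": 6.7},
    {"tx": -36, "ty": 22, "tz": 2.5, "az": 6.7},
    {"tx": -33, "ty": 26, "tz": 2.5, "az": 6.7},
    {"tx": -30, "ty": 30, "tz": 2.5, "az": 6.7},
    {"tx": -26, "ty": 33, "tz": 2.5, "az": 6.7}
  ]
}}

```text
validation failed for argument at $.mo...
```

```bash
python3 -c "
from h import *
st();plan([([.463,.003,.12],Rt(55.8)),([.463,.003,.037],Rt(55.8))],45,9.5)"
```

```text
0.1 [0.1826 0.6233 0.2385] [[-0.96, 0.281, -0.0], [0.281, 0.96, -0.002], [-0.0, -0.002, -1.0]] [-0.1117  0.5319 -0.205 ] 1.0004625674602934 [-72.9  18.4  -4.   83.2   1.3  78.5  -3.3]
-> [0.463 0.003 0.12 ] n 16
[-27.7, -32.3, 7.5] [-0.0, 0.01, 6.74]
[-31.3, -28.8, 7.5] [-0.0, 0.01, 6.74]
[-34.5, -24.9, 7.5] [-0.0, 0.01, 6.74]
[-37.2, -20.7, 7.5] [-0.0, 0.01, 6.74]
[-39.3, -16.2, 7.4] [-0.0, 0.01, 6.74]
[-41.0, -11.5, 7.4] [-0.0, 0.01, 6.74]
[-42.0, -6.6, 7.4] [-0.0, 0.01, 6.74]
[-42.5, -1.6, 7.4] [-0.0, 0.01, 6.74]
[-42.4, 3.4, 7.4] [-0.0, 0.01, 6.74]
[-41.7, 8.4, 7.4] [-0.0, 0.01, 6.74]
[-40.4, 13.2, 7.4] [-0.0, 0.01, 6.74]
[-38.6, 17.9, 7.4] [-0.0, 0.01, 6.74]
[-36.3, 22.3, 7.4] [-0.0, 0.01, 6.74]
[-33.4, 26.4, 7.4] [-0.0, 0.01, 6.74]
[-30.1, 30.1, 7.4] [-0.0, 0.01, 6.74]
[-26.3, 33.4, 7.4] [-0.0, 0.01, 6.74]
-> [0.463 0.003 0.037] n 2
[0.0, 0.0, 41.5] [0.0, 0.0, 0.0]
[0.0, 0.0, 41.5] [0.0, 0.0, 0.0]
```

The call was refused, so perhaps every row needs all the keys. I'll test that with one row.

Call:
{"name": "play_rows", "arguments": {
  "motion": [
    {"gripper": 0, "tx": -28, "ty": -32, "tz": 3, "ax": 0, "ay": 0, "az": 7}
  ]
}}

```text
clock: 0.22
eef_pos: [0.1977, 0.5862, 0.2344]
eef_rot: [[-0.919, 0.394, -0.002], [0.394, 0.919, -0.002], [0.002, -0.002, -1.0]]
wrist_force: [0.2, -0.6, -0.8]
finger_gap: 1.002
```

Call:
{"name": "play_rows", "arguments": {
  "motion": [
    {"gripper": 0, "tx": -31, "ty": -29, "tz": 2.5, "ax": 0, "ay": 0, "az": 6.7},
    {"gripper": 0, "tx": -34, "ty": -25, "tz": 2.5, "ax": 0, "ay": 0, "az": 6.7},
    {"gripper": 0, "tx": -37, "ty": -21, "tz": 2.5, "ax": 0, "ay": 0, "az": 6.7},
    {"gripper": 0, "tx": -39, "ty": -16, "tz": 2.5, "ax": 0, "ay": 0, "az": 6.7},
    {"gripper": 0, "tx": -41, "ty": -12, "tz": 2.5, "ax": 0, "ay": 0, "az": 6.7},
    {"gripper": 0, "tx": -42, "ty": -7, "tz": 2.5, "ax": 0, "ay": 0, "az": 6.7},
    {"gripper": 0, "tx": -42, "ty": -2, "tz": 2.5, "ax": 0, "ay": 0, "az": 6.7},
    {"gripper": 0, "tx": -42, "ty": 3, "tz": 2.5, "ax": 0, "ay": 0, "az": 6.7},
    {"gripper": 0, "tx": -42, "ty": 8, "tz": 2.5, "ax": 0, "ay": 0, "az": 6.7},
    {"gripper": 0, "tx": -40, "ty": 13, "tz": 2.5, "ax": 0, "ay": 0, "az": 6.7},
    {"gripper": 0, "tx": -39, "ty": 18, "tz": 2.5, "ax": 0, "ay": 0, "az": 6.7},
    {"gripper": 0, "tx": -36, "ty": 22, "tz": 2.5, "ax": 0, "ay": 0, "az": 6.7},
    {"gripper": 0, "tx": -33, "ty": 26, "tz": 2.5, "ax": 0, "ay": 0, "az": 6.7},
    {"gripper": 0, "tx": -30, "ty": 30, "tz": 2.5, "ax": 0, "ay": 0, "az": 6.7},
    {"gripper": 0, "tx": -26, "ty": 33, "tz": 2.5, "ax": 0, "ay": 0, "az": 6.7}
  ]
}}

```text
clock: 2.1
eef_pos: [0.4455, -0.0226, 0.1927]
eef_rot: [[0.602, 0.798, -0.006], [0.798, -0.602, -0.005], [-0.008, -0.001, -1.0]]
wrist_force: [0.6, 0.5, -0.3]
finger_gap: 0.994
```

```bash
python3 -c "
from h import *
plan([([.463,.003,.12],Rt(55.8)),([.463,.003,.037],Rt(55.8))],42,7)"
```

```text
-> [0.463 0.003 0.12 ] n 2
[15.8, -0.7, 36.2] [-0.04, 0.22, -1.41]
[15.7, -0.3, 36.3] [-0.04, 0.22, -1.41]
-> [0.463 0.003 0.037] n 2
[0.0, 0.0, 41.5] [0.0, 0.0, 0.0]
[0.0, 0.0, 41.5] [0.0, 0.0, 0.0]
```

Call:
{"name": "play_rows", "arguments": {
  "motion": [
    {"gripper": 0, "tx": 16, "ty": -1, "tz": 33, "ax": 0, "ay": 0.2, "az": -1.4},
    {"gripper": 0, "tx": 16, "ty": 0, "tz": 33, "ax": 0, "ay": 0.2, "az": -1.4},
    {"gripper": 0, "tx": 0, "ty": 0, "tz": 0, "ax": 0, "ay": 0, "az": 0}
  ]
}}

```text
clock: 2.48
eef_pos: [0.4645, -0.0008, 0.1252]
eef_rot: [[0.57, 0.822, -0.0], [0.822, -0.57, -0.0], [-0.0, -0.0, -1.0]]
wrist_force: [-0.1, 0.0, -0.3]
finger_gap: 1.001
```

```bash
python3 -c "
from h import *
plan([([.463,.003,.037],Rt(55.8))],30,7)"
```

```text
-> [0.463 0.003 0.037] n 3
[0.7, -1.1, 29.4] [-0.0, 0.01, -0.17]
[0.7, -1.1, 29.4] [-0.0, 0.01, -0.17]
[0.7, -1.1, 29.4] [-0.0, 0.01, -0.17]
```

Now I'll descend and grip the larger tray.

Call:
{"name": "play_rows", "arguments": {
  "motion": [
    {"gripper": 0, "tx": 1, "ty": -1, "tz": 30, "ax": 0, "ay": 0, "az": 0},
    {"gripper": 0, "tx": 1, "ty": -1, "tz": 30, "ax": 0, "ay": 0, "az": 0},
    {"gripper": 0, "tx": 1, "ty": -1, "tz": 28, "ax": 0, "ay": 0, "az": 0},
    {"gripper": 0.4, "tx": 0, "ty": 0, "tz": 0, "ax": 0, "ay": 0, "az": 0},
    {"gripper": 0.5, "tx": 0, "ty": 0, "tz": 0, "ax": 0, "ay": 0, "az": 0},
    {"gripper": 0.5, "tx": 0, "ty": 0, "tz": 0, "ax": 0, "ay": 0, "az": 0},
    {"gripper": 0.5, "tx": 0, "ty": 0, "tz": 0, "ax": 0, "ay": 0, "az": 0}
  ],
  "newtons": 15
}}

```text
clock: 3.35
eef_pos: [0.4683, 0.0032, 0.044]
eef_rot: [[0.571, 0.821, 0.01], [0.821, -0.571, 0.003], [0.008, 0.006, -1.0]]
wrist_force: [0.4, -0.3, -1.2]
finger_gap: 0.777
```

```bash
python3 -c "
from h import *
plan([([.468,.003,.16],Rt(55.8)),([.42,.35,.19],Rt(183.9))],42,8)"
```

```text
-> [0.468 0.003 0.16 ] n 3
[0.2, 0.2, -38.7] [0.12, -0.16, -0.2]
[0.1, 0.1, -38.7] [0.12, -0.16, -0.2]
[-0.0, 0.0, -38.7] [0.12, -0.16, -0.2]
-> [0.42 0.35 0.19] n 17
[15.3, -13.8, -1.8] [-0.0, -0.0, -7.54]
[17.0, -11.7, -1.8] [-0.0, -0.0, -7.54]
[18.4, -9.4, -1.8] [-0.0, -0.0, -7.54]
[19.4, -6.9, -1.8] [-0.0, -0.0, -7.54]
[20.2, -4.3, -1.8] [-0.0, -0.0, -7.54]
[20.5, -1.6, -1.8] [-0.0, -0.0, -7.54]
[20.6, 1.1, -1.8] [-0.0, -0.0, -7.54]
[20.2, 3.8, -1.8] [-0.0, -0.0, -7.54]
[19.6, 6.4, -1.8] [-0.0, -0.0, -7.54]
[18.6, 8.9, -1.8] [-0.0, -0.0, -7.54]
[17.2, 11.3, -1.8] [-0.0, -0.0, -7.54]
[15.6, 13.5, -1.8] [-0.0, -0.0, -7.54]
[13.7, 15.4, -1.8] [-0.0, -0.0, -7.54]
[11.6, 17.1, -1.8] [-0.0, -0.0, -7.54]
[9.2, 18.4, -1.8] [-0.0, -0.0, -7.54]
[6.7, 19.5, -1.8] [-0.0, -0.0, -7.54]
[4.1, 20.2, -1.8] [-0.0, -0.0, -7.54]
```

Call:
{"name": "play_rows", "arguments": {
  "motion": [
    {"gripper": 0.5, "tx": 0, "ty": 0, "tz": -30, "ax": 0, "ay": 0, "az": 0},
    {"gripper": 0.5, "tx": 0, "ty": 0, "tz": -50, "ax": 0, "ay": 0, "az": 0},
    {"gripper": 0.5, "tx": 0, "ty": 0, "tz": -50, "ax": 0, "ay": 0, "az": 0},
    {"gripper": 0.5, "tx": 15, "ty": -14, "tz": -50, "ax": 0, "ay": 0, "az": -7.5},
    {"gripper": 0.5, "tx": 17, "ty": -12, "tz": -10, "ax": 0, "ay": 0, "az": -7.5},
    {"gripper": 0.5, "tx": 18, "ty": -9, "tz": 0, "ax": 0, "ay": 0, "az": -7.5},
    {"gripper": 0.5, "tx": 19, "ty": -7, "tz": 0, "ax": 0, "ay": 0, "az": -7.5},
    {"gripper": 0.5, "tx": 20, "ty": -4, "tz": 0, "ax": 0, "ay": 0, "az": -7.5},
    {"gripper": 0.5, "tx": 21, "ty": -2, "tz": 0, "ax": 0, "ay": 0, "az": -7.5},
    {"gripper": 0.5, "tx": 21, "ty": 1, "tz": 0, "ax": 0, "ay": 0, "az": -7.5},
    {"gripper": 0.5, "tx": 20, "ty": 4, "tz": 0, "ax": 0, "ay": 0, "az": -7.5},
    {"gripper": 0.5, "tx": 20, "ty": 6, "tz": 0, "ax": 0, "ay": 0, "az": -7.5},
    {"gripper": 0.5, "tx": 19, "ty": 9, "tz": 0, "ax": 0, "ay": 0, "az": -7.5},
    {"gripper": 0.5, "tx": 17, "ty": 11, "tz": 0, "ax": 0, "ay": 0, "az": -7.5},
    {"gripper": 0.5, "tx": 16, "ty": 13, "tz": 0, "ax": 0, "ay": 0, "az": -7.5},
    {"gripper": 0.5, "tx": 14, "ty": 15, "tz": 0, "ax": 0, "ay": 0, "az": -7.5},
    {"gripper": 0.5, "tx": 12, "ty": 17, "tz": 0, "ax": 0, "ay": 0, "az": -7.5},
    {"gripper": 0.5, "tx": 9, "ty": 18, "tz": 0, "ax": 0, "ay": 0, "az": -7.5},
    {"gripper": 0.5, "tx": 7, "ty": 20, "tz": 0, "ax": 0, "ay": 0, "az": -7.5},
    {"gripper": 0.5, "tx": 4, "ty": 20, "tz": 0, "ax": 0, "ay": 0, "az": -7.5}
  ]
}}

```text
clock: 5.85
eef_pos: [0.4092, 0.3543, 0.2514]
eef_rot: [[-0.994, -0.111, 0.02], [-0.111, 0.994, 0.011], [-0.021, 0.009, -1.0]]
wrist_force: [-0.3, -0.3, -1.4]
finger_gap: 0.784
```

```bash
python3 -c "
from h import *
plan([([.412,.35,.16],Rt(183.9)),([.412,.35,.052],Rt(183.9))],37,7)"
```

```text
-> [0.412 0.35  0.16 ] n 3
[-0.1, -1.8, 30.5] [0.18, 0.4, 0.82]
[-0.3, -1.7, 30.5] [0.18, 0.4, 0.82]
[-0.6, -1.6, 30.5] [0.18, 0.4, 0.82]
-> [0.412 0.35  0.052] n 3
[0.0, 0.0, 36.0] [0.0, 0.0, 0.0]
[0.0, 0.0, 36.0] [0.0, 0.0, 0.0]
[0.0, 0.0, 36.0] [0.0, 0.0, 0.0]
```

Call:
{"name": "play_rows", "arguments": {
  "motion": [
    {"gripper": 0.5, "tx": 0, "ty": -2, "tz": 30, "ax": 0.2, "ay": 0.4, "az": 0.8},
    {"gripper": 0.5, "tx": 0, "ty": -2, "tz": 30, "ax": 0.2, "ay": 0.4, "az": 0.8},
    {"gripper": 0.5, "tx": 0, "ty": 0, "tz": 30, "ax": 0.2, "ay": 0.4, "az": 0.8},
    {"gripper": 0.5, "tx": 0, "ty": 0, "tz": 30, "ax": 0, "ay": 0, "az": 0},
    {"gripper": 0.5, "tx": 0, "ty": 0, "tz": 30, "ax": 0, "ay": 0, "az": 0},
    {"gripper": 0.5, "tx": 0, "ty": 0, "tz": 25, "ax": 0, "ay": 0, "az": 0},
    {"gripper": 0.5, "tx": 0, "ty": 0, "tz": 0, "ax": 0, "ay": 0, "az": 0}
  ]
}}

```text
clock: 6.72
eef_pos: [0.4109, 0.3538, 0.0745]
eef_rot: [[-0.997, -0.072, 0.003], [-0.072, 0.997, 0.002], [-0.003, 0.002, -1.0]]
wrist_force: [1.0, 0.8, -0.1]
finger_gap: 0.778
```

```bash
python3 -c "
from h import *
plan([([.412,.35,.049],Rt(183.9))],20,7)"
```

```text
-> [0.412 0.35  0.049] n 2
[-0.4, -2.0, 12.7] [0.05, 0.09, 0.13]
[-0.4, -2.0, 12.7] [0.05, 0.09, 0.13]
```

Call:
{"name": "play_rows", "arguments": {
  "motion": [
    {"gripper": 0.5, "tx": 0, "ty": 0, "tz": 10, "ax": 0, "ay": 0.1, "az": 0},
    {"gripper": 0.5, "tx": 0, "ty": 0, "tz": 8, "ax": 0, "ay": 0, "az": 0},
    {"gripper": 0.5, "tx": 0, "ty": 0, "tz": 6, "ax": 0, "ay": 0, "az": 0},
    {"gripper": 0.5, "tx": 0, "ty": 0, "tz": 3, "ax": 0, "ay": 0, "az": 0},
    {"gripper": 0.5, "tx": 0, "ty": 0, "tz": 1, "ax": 0, "ay": 0, "az": 0}
  ]
}}

```text
clock: 7.35
eef_pos: [0.4129, 0.3558, 0.0483]
eef_rot: [[-0.997, -0.073, 0.005], [-0.073, 0.997, 0.006], [-0.005, 0.006, -1.0]]
wrist_force: [-0.4, -0.5, -1.5]
finger_gap: 0.779
```

Call:
{"name": "play_rows", "arguments": {
  "motion": [
    {"gripper": 0.5, "tx": 0, "ty": 0, "tz": 2, "ax": 0, "ay": 0, "az": 0},
    {"gripper": 0.1, "tx": 0, "ty": 0, "tz": 0, "ax": 0, "ay": 0, "az": 0},
    {"gripper": 0.1, "tx": 0, "ty": 0, "tz": 0, "ax": 0, "ay": 0, "az": 0},
    {"gripper": 0.1, "tx": 0, "ty": 0, "tz": 0, "ax": 0, "ay": 0, "az": 0},
    {"gripper": 0.1, "tx": 0, "ty": 0, "tz": -30, "ax": 0, "ay": 0, "az": 0},
    {"gripper": 0.1, "tx": 0, "ty": 0, "tz": -50, "ax": 0, "ay": 0, "az": 0},
    {"gripper": 0.1, "tx": 0, "ty": 0, "tz": -50, "ax": 0, "ay": 0, "az": 0},
    {"gripper": 0.1, "tx": 0, "ty": 0, "tz": -50, "ax": 0, "ay": 0, "az": 0}
  ]
}}

```text
clock: 8.35
eef_pos: [0.4102, 0.3532, 0.2281]
eef_rot: [[-0.997, -0.073, -0.0], [-0.073, 0.997, 0.0], [0.0, 0.0, -1.0]]
wrist_force: [0.3, 0.4, -0.4]
finger_gap: 0.9
```

```bash
python3 -c "
from h import *
plan([([.416,-.346,.2],Rt(51.2))],50,8)"
```

```text
-> [ 0.416 -0.346  0.2  ] n 17
[2.6, -41.0, 1.6] [-0.0, -0.0, 7.82]
[-3.0, -41.0, 1.6] [-0.0, -0.0, 7.82]
[-8.5, -40.2, 1.6] [-0.0, -0.0, 7.82]
[-13.9, -38.7, 1.6] [-0.0, -0.0, 7.82]
[-19.1, -36.4, 1.6] [-0.0, -0.0, 7.82]
[-23.8, -33.5, 1.6] [-0.0, -0.0, 7.82]
[-28.2, -30.0, 1.6] [-0.0, -0.0, 7.82]
[-32.0, -25.8, 1.6] [-0.0, -0.0, 7.82]
[-35.2, -21.3, 1.6] [-0.0, -0.0, 7.82]
[-37.8, -16.3, 1.6] [-0.0, -0.0, 7.82]
[-39.6, -11.0, 1.6] [-0.0, -0.0, 7.82]
[-40.8, -5.5, 1.6] [-0.0, -0.0, 7.82]
[-41.1, 0.1, 1.6] [-0.0, -0.0, 7.82]
[-40.7, 5.7, 1.6] [-0.0, -0.0, 7.82]
[-39.6, 11.2, 1.6] [-0.0, -0.0, 7.82]
[-37.7, 16.5, 1.6] [-0.0, -0.0, 7.82]
[-35.1, 21.5, 1.7] [-0.0, -0.0, 7.82]
```

```bash
python3 -c "
from h import *
plan([([.48,0,.22],Rt(118)),([.416,-.346,.2],Rt(51.2))],45,8)"
```

```text
-> [0.48 0.   0.22] n 9
[-4.9, -39.7, 0.9] [-0.0, -0.0, 7.35]
[-9.9, -38.7, 0.9] [-0.0, -0.0, 7.35]
[-14.8, -37.2, 0.9] [-0.0, -0.0, 7.35]
[-19.4, -35.0, 0.9] [-0.0, -0.0, 7.35]
[-23.8, -32.2, 0.9] [-0.0, -0.0, 7.35]
[-27.7, -28.9, 0.9] [-0.0, -0.0, 7.35]
[-31.1, -25.1, 0.9] [-0.0, -0.0, 7.35]
[-34.1, -20.9, 0.9] [-0.0, -0.0, 7.35]
[-36.5, -16.4, 0.9] [-0.0, -0.0, 7.35]
-> [ 0.416 -0.346  0.2  ] n 9
[-30.6, -24.3, 2.2] [0.0, 0.0, 7.42]
[-33.5, -20.2, 2.2] [0.0, 0.0, 7.42]
[-35.8, -15.7, 2.2] [0.0, 0.0, 7.42]
[-37.5, -10.9, 2.2] [0.0, 0.0, 7.42]
[-38.6, -6.0, 2.2] [0.0, 0.0, 7.42]
[-39.1, -0.9, 2.2] [0.0, 0.0, 7.42]
[-38.9, 4.1, 2.2] [0.0, 0.0, 7.42]
[-38.0, 9.1, 2.2] [0.0, 0.0, 7.42]
[-36.5, 13.9, 2.2] [0.0, 0.0, 7.42]
```

Call:
{"name": "play_rows", "arguments": {
  "motion": [
    {"gripper": 0.1, "tx": -5, "ty": -40, "tz": 1, "ax": 0, "ay": 0, "az": 7.4},
    {"gripper": 0.1, "tx": -10, "ty": -39, "tz": 1, "ax": 0, "ay": 0, "az": 7.4},
    {"gripper": 0.1, "tx": -15, "ty": -37, "tz": 1, "ax": 0, "ay": 0, "az": 7.4},
    {"gripper": 0.1, "tx": -19, "ty": -35, "tz": 1, "ax": 0, "ay": 0, "az": 7.4},
    {"gripper": 0.1, "tx": -24, "ty": -32, "tz": 1, "ax": 0, "ay": 0, "az": 7.4},
    {"gripper": 0.1, "tx": -28, "ty": -29, "tz": 1, "ax": 0, "ay": 0, "az": 7.4},
    {"gripper": 0.1, "tx": -31, "ty": -25, "tz": 1, "ax": 0, "ay": 0, "az": 7.4},
    {"gripper": 0.1, "tx": -34, "ty": -21, "tz": 1, "ax": 0, "ay": 0, "az": 7.4},
    {"gripper": 0.1, "tx": -37, "ty": -16, "tz": 1, "ax": 0, "ay": 0, "az": 7.4},
    {"gripper": 0.1, "tx": -31, "ty": -24, "tz": 2, "ax": 0, "ay": 0, "az": 7.4},
    {"gripper": 0.1, "tx": -34, "ty": -20, "tz": 2, "ax": 0, "ay": 0, "az": 7.4},
    {"gripper": 0.1, "tx": -36, "ty": -16, "tz": 2, "ax": 0, "ay": 0, "az": 7.4},
    {"gripper": 0.1, "tx": -38, "ty": -11, "tz": 2, "ax": 0, "ay": 0, "az": 7.4},
    {"gripper": 0.1, "tx": -39, "ty": -6, "tz": 2, "ax": 0, "ay": 0, "az": 7.4},
    {"gripper": 0.1, "tx": -39, "ty": -1, "tz": 2, "ax": 0, "ay": 0, "az": 7.4},
    {"gripper": 0.1, "tx": -39, "ty": 4, "tz": 2, "ax": 0, "ay": 0, "az": 7.4},
    {"gripper": 0.1, "tx": -38, "ty": 9, "tz": 2, "ax": 0, "ay": 0, "az": 7.4},
    {"gripper": 0.1, "tx": -36, "ty": 14, "tz": 2, "ax": 0, "ay": 0, "az": 7.4}
  ]
}}

```text
clock: 10.6
eef_pos: [0.3935, -0.3609, 0.1992]
eef_rot: [[0.682, 0.731, 0.017], [0.731, -0.683, 0.014], [0.022, 0.003, -1.0]]
wrist_force: [0.5, 0.1, 0.2]
finger_gap: 0.899
```

Run:
```python
from h import *
T=manip.get_image("top");cv2.imwrite("pics/top1.png",T[:,:,::-1])
m=brown(T)
c=biggest(m,(125,200,222,305));print("carton",rect(c,.027))
v=cv2.resize(T[210:310,110:210,::-1],(600,600),interpolation=cv2.INTER_CUBIC);cv2.imwrite("pics/c2.png",v)
plan([([.416,-.346,.12],Rt(51.2)),([.416,-.346,.037],Rt(51.2))],35,8)
```

```text
carton [409.1415 353.849  186.9858 156.4417   3.6328]
-> [ 0.416 -0.346  0.12 ] n 3
[10.3, 1.3, 26.6] [0.12, -0.31, -1.61]
[10.4, 1.6, 26.5] [0.12, -0.31, -1.61]
[10.5, 2.0, 26.5] [0.12, -0.31, -1.61]
-> [ 0.416 -0.346  0.037] n 3
[0.0, 0.0, 27.7] [0.0, 0.0, 0.0]
[0.0, 0.0, 27.7] [0.0, 0.0, 0.0]
[0.0, 0.0, 27.7] [0.0, 0.0, 0.0]
```

View pics/c2.png

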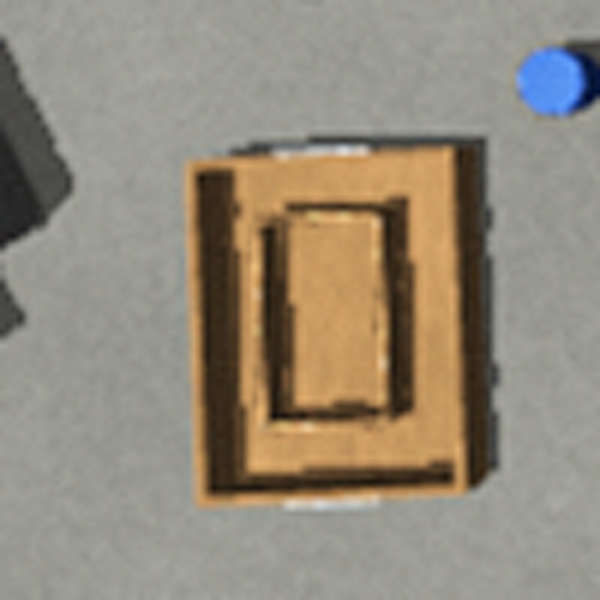

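The larger tray lies flat in the carton, rim at crop x 258–387, y 206–421. I'll take its centre by ray and go down on the smaller tray.

Run:
```python
from h import *
c=np.array([[322,313.5],[265,215],[385,210],[392,415],[265,420]])/6+[110,210]-.5
print(toplane("top",c,.047))
```

```text
[[0.4172 0.3554 0.047 ]
 [0.468  0.387  0.047 ]
 [0.4719 0.324  0.047 ]
 [0.3651 0.317  0.047 ]
 [0.3611 0.3834 0.047 ]]
```

Call:
{"name": "play_rows", "arguments": {
  "motion": [
    {"gripper": 0.1, "tx": 10, "ty": 1, "tz": 25, "ax": 0, "ay": -0.3, "az": -1.6},
    {"gripper": 0.1, "tx": 10, "ty": 1, "tz": 25, "ax": 0, "ay": -0.3, "az": -1.6},
    {"gripper": 0.1, "tx": 10, "ty": 2, "tz": 25, "ax": 0, "ay": -0.3, "az": -1.6},
    {"gripper": 0.1, "tx": 0, "ty": 0, "tz": 0, "ax": 0, "ay": 0, "az": 0}
  ]
}}

```text
clock: 11.15
eef_pos: [0.4142, -0.3483, 0.1228]
eef_rot: [[0.628, 0.778, 0.005], [0.778, -0.628, -0.006], [-0.002, 0.007, -1.0]]
wrist_force: [-0.2, -0.2, 0.4]
finger_gap: 0.904
```

Run:
```python
from h import *
plan([([.416,-.346,.034],Rt(51.2))],33,8)
```

```text
-> [ 0.416 -0.346  0.034] n 3
[1.0, -0.2, 29.6] [0.14, 0.03, -0.04]
[1.0, -0.2, 29.6] [0.14, 0.03, -0.04]
[1.0, -0.1, 29.6] [0.14, 0.03, -0.04]
```

Call:
{"name": "play_rows", "arguments": {
  "motion": [
    {"gripper": 0.1, "tx": 1, "ty": 0, "tz": 30, "ax": 0.1, "ay": 0, "az": 0},
    {"gripper": 0.1, "tx": 1, "ty": 0, "tz": 28, "ax": 0.1, "ay": 0, "az": 0},
    {"gripper": 0.1, "tx": 1, "ty": 0, "tz": 14, "ax": 0.1, "ay": 0, "az": 0},
    {"gripper": 0.1, "tx": 0, "ty": 0, "tz": 0, "ax": 0, "ay": 0, "az": 0}
  ]
}}

```text
clock: 11.65
eef_pos: [0.4183, -0.3491, 0.0537]
eef_rot: [[0.629, 0.777, 0.006], [0.777, -0.629, -0.006], [-0.0, 0.009, -1.0]]
wrist_force: [0.9, 0.4, 0.3]
finger_gap: 0.902
```

Run:
```python
from h import *
plan([([.416,-.346,.0455],Rt(51.2))],33,8)
```

```text
-> [ 0.416  -0.346   0.0455] n 1
[0.9, -3.8, 8.2] [0.49, 0.02, -0.2]
```

Call:
{"name": "play_rows", "arguments": {
  "motion": [
    {"gripper": 0.1, "tx": 1, "ty": -3, "tz": 8, "ax": 0.5, "ay": 0, "az": 0},
    {"gripper": 0.1, "tx": 0, "ty": 0, "tz": 1, "ax": 0, "ay": 0, "az": 0},
    {"gripper": 0.7, "tx": 0, "ty": 0, "tz": 0, "ax": 0, "ay": 0, "az": 0},
    {"gripper": 0.7, "tx": 0, "ty": 0, "tz": 0, "ax": 0, "ay": 0, "az": 0},
    {"gripper": 0.7, "tx": 0, "ty": 0, "tz": 0, "ax": 0, "ay": 0, "az": 0},
    {"gripper": 0.7, "tx": 0, "ty": 0, "tz": 0, "ax": 0, "ay": 0, "az": 0},
    {"gripper": 0.7, "tx": 0, "ty": 0, "tz": 0, "ax": 0, "ay": 0, "az": 0}
  ]
}}

```text
clock: 12.52
eef_pos: [0.4183, -0.3478, 0.0474]
eef_rot: [[0.629, 0.777, 0.004], [0.777, -0.629, -0.002], [0.001, 0.004, -1.0]]
wrist_force: [0.9, -0.5, -0.8]
finger_gap: 0.545
```

Run:
```python
from h import *
plan([([.416,-.346,.24],Rt(51.2)),([.48,0,.24],Rt(118)),([.417,.355,.24],Rt(183.7))],45,8)
```

```text
-> [ 0.416 -0.346  0.24 ] n 5
[0.0, -0.4, -38.5] [0.05, -0.01, -0.04]
[0.0, -0.4, -38.5] [0.05, -0.01, -0.04]
[0.0, -0.5, -38.5] [0.05, -0.01, -0.04]
[0.0, -0.5, -38.5] [0.05, -0.01, -0.04]
[-0.0, -0.5, -38.5] [0.05, -0.01, -0.04]
-> [0.48 0.   0.24] n 9
[34.4, -18.5, 0.0] [0.0, 0.0, -7.42]
[36.5, -13.9, 0.0] [0.0, 0.0, -7.42]
[38.0, -9.1, 0.0] [0.0, 0.0, -7.42]
[38.9, -4.1, 0.0] [0.0, 0.0, -7.42]
[39.1, 0.9, 0.0] [0.0, 0.0, -7.42]
[38.6, 6.0, 0.0] [0.0, 0.0, -7.42]
[37.5, 10.9, 0.0] [0.0, 0.0, -7.42]
[35.8, 15.7, 0.0] [0.0, 0.0, -7.42]
[33.5, 20.2, 0.0] [0.0, 0.0, -7.42]
-> [0.417 0.355 0.24 ] n 9
[38.1, 12.3, 0.0] [0.0, 0.0, -7.3]
[36.2, 17.1, 0.0] [0.0, 0.0, -7.3]
[33.8, 21.5, 0.0] [0.0, 0.0, -7.3]
[30.8, 25.7, 0.0] [0.0, 0.0, -7.3]
[27.3, 29.4, 0.0] [0.0, 0.0, -7.3]
[23.3, 32.6, 0.0] [0.0, 0.0, -7.3]
[19.0, 35.3, 0.0] [0.0, 0.0, -7.3]
[14.3, 37.4, 0.0] [0.0, 0.0, -7.3]
[9.5, 38.9, 0.0] [0.0, 0.0, -7.3]
```

Call:
{"name": "play_rows", "arguments": {
  "motion": [
    {"gripper": 0.7, "tx": 0, "ty": 0, "tz": -15, "ax": 0, "ay": 0, "az": 0},
    {"gripper": 0.7, "tx": 0, "ty": 0, "tz": -30, "ax": 0, "ay": 0, "az": 0},
    {"gripper": 0.7, "tx": 0, "ty": 0, "tz": -40, "ax": 0, "ay": 0, "az": 0},
    {"gripper": 0.7, "tx": 0, "ty": 0, "tz": -40, "ax": 0, "ay": 0, "az": 0},
    {"gripper": 0.7, "tx": 0, "ty": 0, "tz": -40, "ax": 0, "ay": 0, "az": 0},
    {"gripper": 0.7, "tx": 0, "ty": 0, "tz": -30, "ax": 0, "ay": 0, "az": 0},
    {"gripper": 0.7, "tx": 34, "ty": -19, "tz": 0, "ax": 0, "ay": 0, "az": -7.4},
    {"gripper": 0.7, "tx": 37, "ty": -14, "tz": 0, "ax": 0, "ay": 0, "az": -7.4},
    {"gripper": 0.7, "tx": 38, "ty": -9, "tz": 0, "ax": 0, "ay": 0, "az": -7.4},
    {"gripper": 0.7, "tx": 39, "ty": -4, "tz": 0, "ax": 0, "ay": 0, "az": -7.4},
    {"gripper": 0.7, "tx": 39, "ty": 1, "tz": 0, "ax": 0, "ay": 0, "az": -7.4},
    {"gripper": 0.7, "tx": 39, "ty": 6, "tz": 0, "ax": 0, "ay": 0, "az": -7.4},
    {"gripper": 0.7, "tx": 37, "ty": 11, "tz": 0, "ax": 0, "ay": 0, "az": -7.4},
    {"gripper": 0.7, "tx": 36, "ty": 16, "tz": 0, "ax": 0, "ay": 0, "az": -7.4},
    {"gripper": 0.7, "tx": 34, "ty": 20, "tz": 0, "ax": 0, "ay": 0, "az": -7.4}
  ]
}}

```text
clock: 14.4
eef_pos: [0.4801, -0.0011, 0.2613]
eef_rot: [[-0.477, 0.879, 0.018], [0.879, 0.477, 0.0], [-0.008, 0.016, -1.0]]
wrist_force: [0.1, 0.3, -0.4]
finger_gap: 0.549
```

Run:
```python
from h import *
plan([([.417,.355,.2],Rt(183.7))],38,8)
```

```text
-> [0.417 0.355 0.2  ] n 10
[34.4, 11.3, 6.0] [0.05, 0.1, -6.52]
[32.8, 15.2, 6.1] [0.05, 0.1, -6.52]
[30.9, 18.8, 6.1] [0.05, 0.1, -6.52]
[28.5, 22.2, 6.1] [0.05, 0.1, -6.52]
[25.8, 25.3, 6.2] [0.05, 0.1, -6.52]
[22.8, 28.1, 6.2] [0.05, 0.1, -6.52]
[19.4, 30.5, 6.2] [0.05, 0.1, -6.52]
[15.8, 32.5, 6.2] [0.05, 0.1, -6.52]
[12.0, 34.1, 6.2] [0.05, 0.1, -6.52]
[8.1, 35.3, 6.2] [0.05, 0.1, -6.52]
```

Call:
{"name": "play_rows", "arguments": {
  "motion": [
    {"gripper": 0.7, "tx": 34, "ty": 11, "tz": 6, "ax": 0, "ay": 0.1, "az": -6.5},
    {"gripper": 0.7, "tx": 33, "ty": 15, "tz": 6, "ax": 0, "ay": 0.1, "az": -6.5},
    {"gripper": 0.7, "tx": 31, "ty": 19, "tz": 6, "ax": 0, "ay": 0.1, "az": -6.5},
    {"gripper": 0.7, "tx": 28, "ty": 22, "tz": 6, "ax": 0, "ay": 0.1, "az": -6.5},
    {"gripper": 0.7, "tx": 26, "ty": 25, "tz": 6, "ax": 0, "ay": 0.1, "az": -6.5},
    {"gripper": 0.7, "tx": 23, "ty": 28, "tz": 6, "ax": 0, "ay": 0.1, "az": -6.5},
    {"gripper": 0.7, "tx": 19, "ty": 30, "tz": 6, "ax": 0, "ay": 0.1, "az": -6.5},
    {"gripper": 0.7, "tx": 16, "ty": 32, "tz": 6, "ax": 0, "ay": 0.1, "az": -6.5},
    {"gripper": 0.7, "tx": 12, "ty": 34, "tz": 6, "ax": 0, "ay": 0.1, "az": -6.5},
    {"gripper": 0.7, "tx": 8, "ty": 35, "tz": 6, "ax": 0, "ay": 0.1, "az": -6.5},
    {"gripper": 0.7, "tx": 0, "ty": 0, "tz": 0, "ax": 0, "ay": 0, "az": 0}
  ]
}}

```text
clock: 15.78
eef_pos: [0.4124, 0.3617, 0.2114]
eef_rot: [[-0.995, -0.094, 0.015], [-0.093, 0.996, 0.014], [-0.017, 0.012, -1.0]]
wrist_force: [0.6, -1.3, -1.2]
finger_gap: 0.544
```

Run:
```python
from h import *
plan([([.417,.355,.12],Rt(183.7))],35,8)
```

```text
-> [0.417 0.355 0.12 ] n 3
[-0.8, -2.7, 30.5] [0.24, 0.31, 0.55]
[-1.0, -2.6, 30.5] [0.24, 0.31, 0.55]
[-1.2, -2.5, 30.5] [0.24, 0.31, 0.55]
```

Call:
{"name": "play_rows", "arguments": {
  "motion": [
    {"gripper": 0.7, "tx": -1, "ty": -3, "tz": 30, "ax": 0.2, "ay": 0.3, "az": 0.5},
    {"gripper": 0.7, "tx": -1, "ty": -3, "tz": 30, "ax": 0.2, "ay": 0.3, "az": 0.5},
    {"gripper": 0.7, "tx": -1, "ty": -3, "tz": 25, "ax": 0.2, "ay": 0.3, "az": 0.5},
    {"gripper": 0.7, "tx": 0, "ty": 0, "tz": 0, "ax": 0, "ay": 0, "az": 0}
  ]
}}

```text
clock: 16.27
eef_pos: [0.4206, 0.3506, 0.1286]
eef_rot: [[-0.998, -0.059, 0.006], [-0.059, 0.998, 0.003], [-0.006, 0.003, -1.0]]
wrist_force: [0.5, -0.2, -0.5]
finger_gap: 0.549
```

Run:
```python
from h import *
plan([([.417,.355,.09],Rt(183.7))],35,8)
T=manip.get_image("side");cv2.imwrite("pics/side1.png",T[:,:,::-1])
cv2.imwrite("pics/c3.png",cv2.resize(T[300:420,260:460,::-1],(800,480),interpolation=cv2.INTER_CUBIC))
```

```text
-> [0.417 0.355 0.09 ] n 2
[1.8, 2.2, 19.3] [0.07, 0.17, -0.15]
[1.7, 2.3, 19.3] [0.07, 0.17, -0.15]
```

View pics/c3.png

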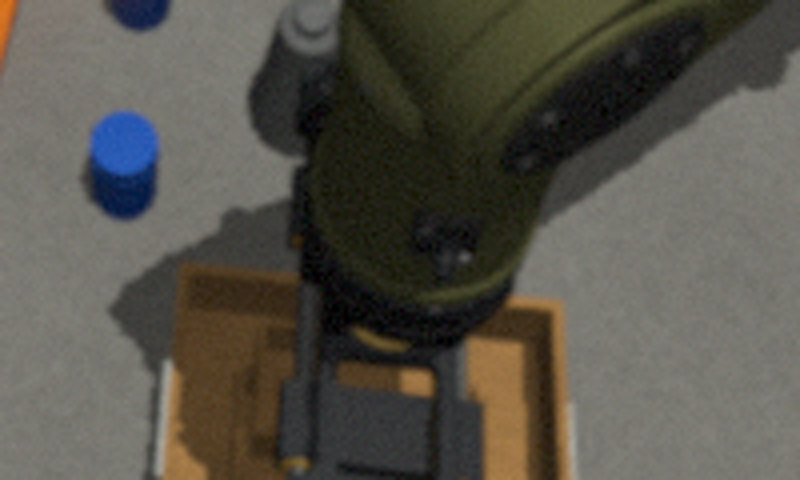

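The arm hides the tray; the gripper hangs over the carton. I'll centre it, then lower.

Call:
{"name": "play_rows", "arguments": {
  "motion": [
    {"gripper": 0.7, "tx": 2, "ty": 2, "tz": 12, "ax": 0, "ay": 0.2, "az": -0.1},
    {"gripper": 0.7, "tx": 2, "ty": 2, "tz": 12, "ax": 0, "ay": 0.2, "az": -0.1},
    {"gripper": 0.7, "tx": 0, "ty": 0, "tz": 0, "ax": 0, "ay": 0, "az": 0}
  ]
}}

```text
clock: 16.7
eef_pos: [0.4183, 0.3568, 0.1077]
eef_rot: [[-0.998, -0.063, 0.003], [-0.063, 0.998, 0.009], [-0.004, 0.008, -1.0]]
wrist_force: [-0.2, 0.7, -1.3]
finger_gap: 0.552
```

Run:
```python
from h import *
plan([([.417,.355,.066],Rt(183.7))],12,8)
```

```text
-> [0.417 0.355 0.066] n 4
[0.4, -0.5, 10.4] [0.12, 0.06, -0.02]
[0.4, -0.5, 10.4] [0.12, 0.06, -0.02]
[0.4, -0.5, 10.4] [0.12, 0.06, -0.02]
[0.4, -0.5, 10.4] [0.12, 0.06, -0.02]
```

Call:
{"name": "play_rows", "arguments": {
  "motion": [
    {"gripper": 0.7, "tx": 0, "ty": -1, "tz": 11, "ax": 0.1, "ay": 0, "az": 0},
    {"gripper": 0.7, "tx": 0, "ty": -1, "tz": 11, "ax": 0.1, "ay": 0, "az": 0},
    {"gripper": 0.7, "tx": 0, "ty": 0, "tz": 11, "ax": 0.1, "ay": 0, "az": 0},
    {"gripper": 0.7, "tx": 0, "ty": 0, "tz": 7, "ax": 0.1, "ay": 0, "az": 0},
    {"gripper": 0.7, "tx": 0, "ty": 0, "tz": 2, "ax": 0, "ay": 0, "az": 0}
  ]
}}

```text
clock: 17.32
eef_pos: [0.4189, 0.3552, 0.0639]
eef_rot: [[-0.998, -0.063, 0.004], [-0.063, 0.998, 0.001], [-0.004, 0.001, -1.0]]
wrist_force: [-3.8, -2.9, 17.6]
finger_gap: 0.547
```

The tips touch the larger tray's rim, as the geometry predicts. I'll back off slightly and release.

Call:
{"name": "play_rows", "arguments": {
  "motion": [
    {"gripper": 0.7, "tx": 0, "ty": 0, "tz": -2, "ax": 0, "ay": 0, "az": 0},
    {"gripper": 0.3, "tx": 0, "ty": 0, "tz": 0, "ax": 0, "ay": 0, "az": 0},
    {"gripper": 0.3, "tx": 0, "ty": 0, "tz": 0, "ax": 0, "ay": 0, "az": 0},
    {"gripper": 0.3, "tx": 0, "ty": 0, "tz": 0, "ax": 0, "ay": 0, "az": 0},
    {"gripper": 0.3, "tx": 0, "ty": 0, "tz": -30, "ax": 0, "ay": 0, "az": 0},
    {"gripper": 0.3, "tx": 0, "ty": 0, "tz": -50, "ax": 0, "ay": 0, "az": 0},
    {"gripper": 0.3, "tx": 0, "ty": 0, "tz": -50, "ax": 0, "ay": 0, "az": 0},
    {"gripper": 0.3, "tx": 0, "ty": 0, "tz": -20, "ax": 0, "ay": 0, "az": 0}
  ]
}}

```text
clock: 18.32
eef_pos: [0.4174, 0.3541, 0.218]
eef_rot: [[-0.998, -0.063, 0.001], [-0.063, 0.998, -0.003], [-0.001, -0.003, -1.0]]
wrist_force: [-1.0, -0.5, -0.9]
finger_gap: 0.697
```

Run:
```python
from h import *
plan([([.48,.10,.26],Rt(178.5,-30))],45,8)
```

```text
-> [0.48 0.1  0.26] n 6
[-7.8, -42.9, -6.9] [0.2, -4.99, 0.84]
[-8.9, -42.8, -6.0] [0.2, -4.99, 0.84]
[-10.1, -42.7, -5.0] [0.2, -4.99, 0.84]
[-11.1, -42.6, -4.0] [0.2, -4.99, 0.84]
[-12.0, -42.4, -2.8] [0.2, -4.99, 0.84]
[-12.8, -42.3, -1.6] [0.2, -4.99, 0.84]
```

Run:
```python
from h import *
plan([([.5,.20,.25],Rt(181,-16)),([.571,.104,.22],Rt(178.5,-30))],35,8)
```

```text
-> [0.5  0.2  0.25] n 6
[-12.1, -26.5, -5.3] [0.04, -2.66, 0.43]
[-12.6, -26.4, -4.7] [0.04, -2.66, 0.43]
[-13.0, -26.3, -4.1] [0.04, -2.66, 0.43]
[-13.3, -26.2, -3.4] [0.04, -2.66, 0.43]
[-13.7, -26.1, -2.8] [0.04, -2.66, 0.43]
[-14.0, -26.0, -2.1] [0.04, -2.66, 0.43]
-> [0.571 0.104 0.22 ] n 4
[-14.6, -24.3, 12.0] [0.24, -3.5, 0.58]
[-14.1, -24.1, 13.0] [0.24, -3.5, 0.58]
[-13.5, -23.9, 13.9] [0.24, -3.5, 0.58]
[-12.9, -23.7, 14.8] [0.24, -3.5, 0.58]
```

Call:
{"name": "play_rows", "arguments": {
  "motion": [
    {"gripper": 0.35, "tx": -12, "ty": -27, "tz": -5, "ax": 0, "ay": -2.7, "az": 0.4},
    {"gripper": 0.35, "tx": -13, "ty": -26, "tz": -5, "ax": 0, "ay": -2.7, "az": 0.4},
    {"gripper": 0.35, "tx": -13, "ty": -26, "tz": -4, "ax": 0, "ay": -2.7, "az": 0.4},
    {"gripper": 0.35, "tx": -13, "ty": -26, "tz": -3, "ax": 0, "ay": -2.7, "az": 0.4},
    {"gripper": 0.35, "tx": -14, "ty": -26, "tz": -3, "ax": 0, "ay": -2.7, "az": 0.4},
    {"gripper": 0.35, "tx": -14, "ty": -26, "tz": -2, "ax": 0, "ay": -2.7, "az": 0.4},
    {"gripper": 0.35, "tx": -15, "ty": -24, "tz": 12, "ax": 0.2, "ay": -3.5, "az": 0.6},
    {"gripper": 0.35, "tx": -14, "ty": -24, "tz": 13, "ax": 0.2, "ay": -3.5, "az": 0.6},
    {"gripper": 0.35, "tx": -14, "ty": -24, "tz": 14, "ax": 0.2, "ay": -3.5, "az": 0.6},
    {"gripper": 0.35, "tx": -13, "ty": -24, "tz": 15, "ax": 0.2, "ay": -3.5, "az": 0.6},
    {"gripper": 0.35, "tx": 0, "ty": 0, "tz": 0, "ax": 0, "ay": 0, "az": 0}
  ]
}}

```text
clock: 19.7
eef_pos: [0.5781, 0.0979, 0.2234]
eef_rot: [[-0.853, 0.025, 0.521], [0.03, 1.0, 0.0], [-0.52, 0.016, -0.854]]
wrist_force: [-0.3, 0.3, -0.2]
finger_gap: 0.653
```

Run:
```python
from h import *
T=manip.get_image("top");S=manip.get_image("side");cv2.imwrite("pics/top2.png",T[:,:,::-1]);cv2.imwrite("pics/side2.png",S[:,:,::-1])
a=cv2.resize(T[210:310,110:210,::-1],(600,600),interpolation=cv2.INTER_CUBIC)
b=cv2.resize(S[150:300,200:250,::-1],(200,600),interpolation=cv2.INTER_CUBIC)
cv2.imwrite("pics/c4.png",np.hstack([a,b]))
plan([([.571,.104,.22],Rt(178.5,-30))],35,8);st()
```

```text
-> [0.571 0.104 0.22 ] n 1
[9.3, 3.0, 0.3] [0.97, 1.47, -0.29]
19.8 [0.5787 0.1008 0.225 ] [[-0.852, 0.022, 0.522], [0.028, 1.0, 0.003], [-0.522, 0.017, -0.853]] [ 1.1173 -0.5412  0.4044] 0.6499503034474244 [-52.8 -12.1  31.5 121.1  25.3  41.6  53.3]
```

View pics/c4.png

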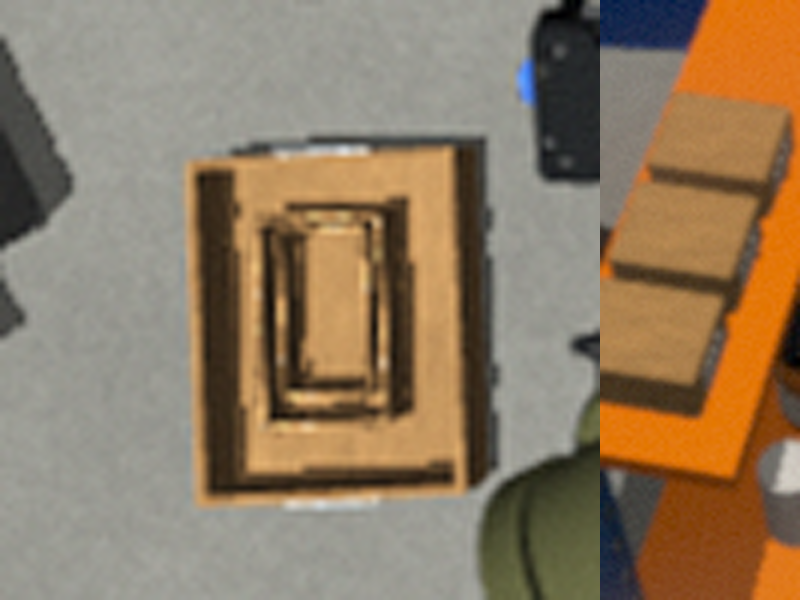

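The smaller tray lies nested and flat in the larger one (crop x about 278–382, y 213–405). I'll enlarge it for a precise centre before placing the tins, since the fit is only ±4 mm.

Run:
```python
from h import *
T=cv2.imread("pics/top2.png");a=cv2.resize(T[240:285,145:187],None,fx=12,fy=12,interpolation=cv2.INTER_CUBIC)
a=cv2.convertScaleAbs(a,alpha=1.3)
for i in range(0,a.shape[1],60): cv2.putText(a,str(i),(i,10),0,.35,(255,255,255));cv2.line(a,(i,0),(i,5),(255,)*3)
for i in range(60,a.shape[0],60): cv2.putText(a,str(i),(0,i),0,.35,(255,255,255))
cv2.imwrite("pics/c5.png",a)
# predicted corners for model at assumed poses, in crop px
c=manip.camera_info("top");Ei=np.linalg.inv(c["extrinsics"])
def proj(p): q=Ei[:3,:3]@p+Ei[:3,3];u=c["mtx"]@q;return (u[:2]/u[2]+.5-[145,240])*12
yaw=R.from_euler('z',3.7,degrees=True).as_matrix()
for nm,lx,ly,h in(("mid outer",56,34,.047),("small outer",45,24,.0435),("small inner",42,21,.0435)):
    print(nm,[proj(np.array([.4175,.355,h])+yaw@np.array([a*lx,b*ly,0])/1000).round(0).tolist() for a,b in((1,1),(1,-1),(-1,-1),(-1,1))])
```

```text
mid outer [[89.0, 57.0], [348.0, 46.0], [362.0, 475.0], [102.0, 486.0]]
small outer [[133.0, 97.0], [315.0, 89.0], [326.0, 433.0], [144.0, 441.0]]
small inner [[145.0, 108.0], [304.0, 101.0], [315.0, 422.0], [155.0, 429.0]]
```

View pics/c5.png

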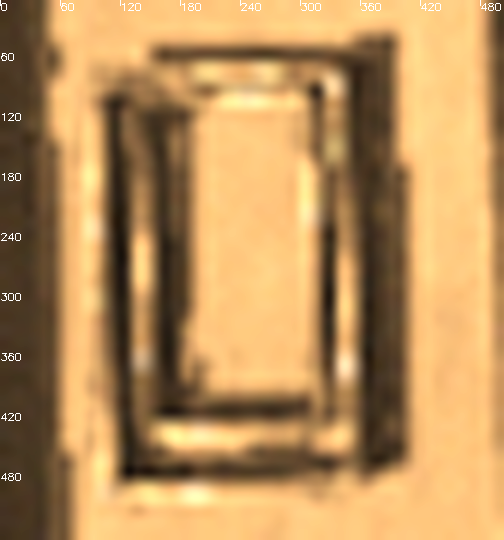

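Comparing the predicted rim positions with the picture puts the smaller tray at about (0.417, 0.356), yaw 3.7°. Next I'll align for tin A.

Call:
{"name": "play_rows", "arguments": {
  "motion": [
    {"gripper": 0.35, "tx": 9, "ty": 3, "tz": 0, "ax": 1, "ay": 1.5, "az": -0.3},
    {"gripper": 0.35, "tx": 0, "ty": 0, "tz": 0, "ax": 0, "ay": 0, "az": 0}
  ]
}}

```text
clock: 20.05
eef_pos: [0.5706, 0.107, 0.2213]
eef_rot: [[-0.867, 0.023, 0.498], [0.02, 1.0, -0.012], [-0.499, -0.001, -0.867]]
wrist_force: [-0.1, -0.3, 0.8]
finger_gap: 0.649
```

Run:
```python
from h import *
plan([([.661,.104,.064],Rt(178.5,-30))],32,8)
```

```text
-> [0.661 0.104 0.064] n 6
[0.0, -0.1, 30.2] [0.01, -0.02, 0.03]
[0.0, -0.1, 30.2] [0.01, -0.02, 0.03]
[0.0, -0.1, 30.2] [0.01, -0.02, 0.03]
[0.0, -0.1, 30.2] [0.01, -0.02, 0.03]
[0.0, -0.1, 30.2] [0.01, -0.02, 0.03]
[0.0, -0.1, 30.2] [0.01, -0.02, 0.03]
```

Call:
{"name": "play_rows", "arguments": {
  "motion": [
    {"gripper": 0.35, "tx": 0, "ty": 0, "tz": 30, "ax": 0, "ay": 0, "az": 0},
    {"gripper": 0.35, "tx": 0, "ty": 0, "tz": 30, "ax": 0, "ay": 0, "az": 0},
    {"gripper": 0.35, "tx": 0, "ty": 0, "tz": 30, "ax": 0, "ay": 0, "az": 0},
    {"gripper": 0.35, "tx": 0, "ty": 0, "tz": 25, "ax": 0, "ay": 0, "az": 0},
    {"gripper": 0.35, "tx": 0, "ty": 0, "tz": 0, "ax": 0, "ay": 0, "az": 0}
  ]
}}

```text
clock: 20.68
eef_pos: [0.6308, 0.1124, 0.1215]
eef_rot: [[-0.865, 0.014, 0.501], [0.012, 1.0, -0.007], [-0.501, -0.0, -0.865]]
wrist_force: [-0.1, -1.1, 0.8]
finger_gap: 0.648
```

Run:
```python
from h import *
plan([([.661,.104,.064],Rt(178.5,-30))],25,8)
S=manip.get_image("side");cv2.imwrite("pics/side3.png",S[:,:,::-1])
cv2.imwrite("pics/c6.png",cv2.resize(S[210:310,200:340,::-1],(700,500),interpolation=cv2.INTER_CUBIC))
```

```text
-> [0.661 0.104 0.064] n 3
[0.8, -2.6, 21.7] [0.11, 0.03, 0.19]
[0.8, -2.6, 21.7] [0.11, 0.03, 0.19]
[0.8, -2.6, 21.7] [0.11, 0.03, 0.19]
```

View pics/c6.png

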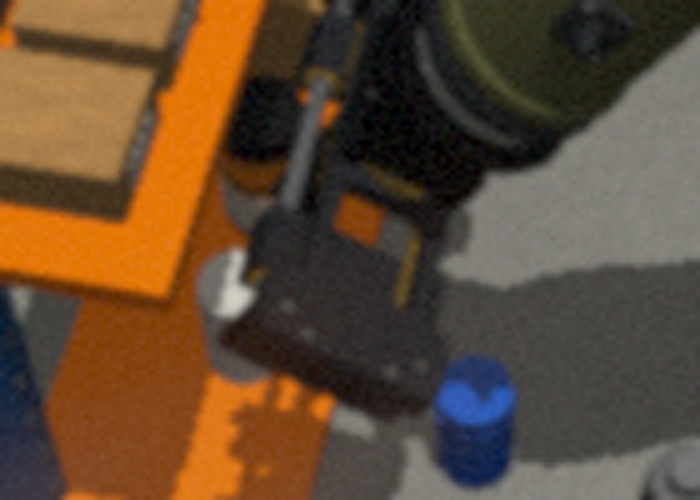

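Tin A still stands at crop (228,300), ahead of the fingers, with the gripper front above and before it. I'll correct sideways and go in.

Call:
{"name": "play_rows", "arguments": {
  "motion": [
    {"gripper": 0.35, "tx": 1, "ty": -4, "tz": 10, "ax": 0.1, "ay": 0, "az": 0.2},
    {"gripper": 0.35, "tx": 1, "ty": -4, "tz": 14, "ax": 0.1, "ay": 0, "az": 0.2},
    {"gripper": 0.35, "tx": 0, "ty": 0, "tz": 0, "ax": 0, "ay": 0, "az": 0}
  ]
}}

```text
clock: 21.1
eef_pos: [0.6424, 0.1061, 0.1029]
eef_rot: [[-0.863, 0.02, 0.505], [0.02, 1.0, -0.006], [-0.505, 0.005, -0.863]]
wrist_force: [0.4, 0.6, -0.5]
finger_gap: 0.645
```

Run:
```python
from h import *
plan([([.661,.104,.064],Rt(178.5,-30))],25,8)
```

```text
-> [0.661 0.104 0.064] n 2
[1.8, -0.9, 21.5] [0.21, 0.18, 0.08]
[1.7, -0.9, 21.5] [0.21, 0.18, 0.08]
```

Call:
{"name": "play_rows", "arguments": {
  "motion": [
    {"gripper": 0.35, "tx": 2, "ty": -2, "tz": 20, "ax": 0.2, "ay": 0.2, "az": 0},
    {"gripper": 0.35, "tx": 2, "ty": -2, "tz": 20, "ax": 0.2, "ay": 0.2, "az": 0},
    {"gripper": 0.35, "tx": 0, "ty": 0, "tz": 4, "ax": 0, "ay": 0, "az": 0},
    {"gripper": 0.35, "tx": 0, "ty": 0, "tz": 0, "ax": 0, "ay": 0, "az": 0}
  ]
}}

```text
clock: 21.6
eef_pos: [0.6628, 0.1036, 0.0662]
eef_rot: [[-0.864, 0.022, 0.503], [0.021, 1.0, -0.008], [-0.503, 0.003, -0.864]]
wrist_force: [0.2, 1.3, -0.1]
finger_gap: 0.647
```

Run:
```python
from h import *
plan([([.661,.104,.064],Rt(178.5,-30))],25,8);st()
```

```text
-> [0.661 0.104 0.064] n 1
[2.7, 0.4, 1.0] [0.27, 0.22, 0.1]
21.6 [0.6628 0.1036 0.0662] [[-0.864, 0.022, 0.503], [0.021, 1.0, -0.008], [-0.503, 0.003, -0.864]] [ 0.199   1.2701 -0.0755] 0.6470677677960006 [-45.4  14.9  33.1 118.4   0.1  19.8  73.3]
```

Call:
{"name": "play_rows", "arguments": {
  "motion": [
    {"gripper": 0.75, "tx": 2, "ty": 0, "tz": 1, "ax": 0, "ay": 0, "az": 0},
    {"gripper": 0.75, "tx": 0, "ty": 0, "tz": 0, "ax": 0, "ay": 0, "az": 0},
    {"gripper": 0.75, "tx": 0, "ty": 0, "tz": 0, "ax": 0, "ay": 0, "az": 0},
    {"gripper": 0.75, "tx": 0, "ty": 0, "tz": 0, "ax": 0, "ay": 0, "az": 0},
    {"gripper": 0.75, "tx": 0, "ty": 0, "tz": 0, "ax": 0, "ay": 0, "az": 0}
  ],
  "newtons": 20
}}

```text
clock: 22.22
eef_pos: [0.6616, 0.1044, 0.0664]
eef_rot: [[-0.863, 0.022, 0.505], [0.021, 1.0, -0.006], [-0.505, 0.005, -0.863]]
wrist_force: [-0.7, -0.5, -0.3]
finger_gap: 0.369
```

Run:
```python
from h import *
s=manip.sense();p=s["eef_pos"];print(p,p[2]-.012)
plan([(p+[-.04,0,.04],Rt(178.5,-30)),(p+[-.12,0,.14],Rt(178.5,-30)),([.5,.2,.23],Rt(181,-30)),([.438,.357,.2],Rt(183.7,-30))],35,8)
```

```text
[0.6616 0.1044 0.0664] 0.05439799874076916
-> [0.6216 0.1044 0.1064] n 2
[7.2, -0.3, -27.4] [0.19, 0.17, 0.04]
[7.2, -0.4, -27.3] [0.19, 0.17, 0.04]
-> [0.5416 0.1044 0.2064] n 4
[4.8, -0.5, -31.6] [0.0, 0.0, 0.0]
[4.8, -0.5, -31.6] [0.0, 0.0, 0.0]
[4.8, -0.5, -31.6] [0.0, 0.0, 0.0]
[4.8, -0.5, -31.6] [0.0, 0.0, 0.0]
-> [0.5  0.2  0.23] n 4
[6.6, 23.6, -10.6] [-0.31, 0.0, -0.54]
[6.4, 23.7, -10.5] [-0.31, 0.0, -0.54]
[6.1, 23.9, -10.4] [-0.31, 0.0, -0.54]
[5.9, 24.0, -10.2] [-0.31, 0.0, -0.54]
-> [0.438 0.357 0.2  ] n 5
[13.3, 31.6, -0.7] [-0.27, 0.0, -0.47]
[13.0, 31.7, -0.6] [-0.27, 0.0, -0.47]
[12.7, 31.8, -0.4] [-0.27, 0.0, -0.47]
[12.5, 31.9, -0.3] [-0.27, 0.0, -0.47]
[12.2, 32.0, -0.1] [-0.27, 0.0, -0.47]
```

The gap reads 32 mm against 34, a little low, so I'll lift and look.

Call:
{"name": "play_rows", "arguments": {
  "motion": [
    {"gripper": 0.75, "tx": 7, "ty": 0, "tz": -15, "ax": 0, "ay": 0, "az": 0},
    {"gripper": 0.75, "tx": 7, "ty": 0, "tz": -30, "ax": 0, "ay": 0, "az": 0},
    {"gripper": 0.75, "tx": 7, "ty": 0, "tz": -30, "ax": 0, "ay": 0, "az": 0},
    {"gripper": 0.75, "tx": 5, "ty": 0, "tz": -32, "ax": 0, "ay": 0, "az": 0},
    {"gripper": 0.75, "tx": 5, "ty": 0, "tz": -32, "ax": 0, "ay": 0, "az": 0},
    {"gripper": 0.75, "tx": 5, "ty": 0, "tz": -32, "ax": 0, "ay": 0, "az": 0},
    {"gripper": 0.75, "tx": 7, "ty": 24, "tz": -11, "ax": -0.3, "ay": 0, "az": -0.5},
    {"gripper": 0.75, "tx": 6, "ty": 24, "tz": -11, "ax": -0.3, "ay": 0, "az": -0.5},
    {"gripper": 0.75, "tx": 6, "ty": 24, "tz": -10, "ax": -0.3, "ay": 0, "az": -0.5},
    {"gripper": 0.75, "tx": 6, "ty": 24, "tz": -10, "ax": -0.3, "ay": 0, "az": -0.5},
    {"gripper": 0.75, "tx": 0, "ty": 0, "tz": 0, "ax": 0, "ay": 0, "az": 0}
  ]
}}

```text
clock: 23.6
eef_pos: [0.4959, 0.2038, 0.2232]
eef_rot: [[-0.864, -0.016, 0.503], [-0.01, 1.0, 0.015], [-0.503, 0.008, -0.864]]
wrist_force: [0.6, -0.0, -0.8]
finger_gap: 0.376
```

Run:
```python
from h import *
st();plan([([.438,.357,.2],Rt(183.7,-30))],35,8)
S=manip.get_image("side");cv2.imwrite("pics/side4.png",S[:,:,::-1])
c=manip.camera_info("side");Ei=np.linalg.inv(c["extrinsics"])
def proj(p): q=Ei[:3,:3]@p+Ei[:3,3];u=c["mtx"]@q;return u[:2]/u[2]
s=manip.sense();p=s["eef_pos"]
u=proj(p);x0,y0=[int(max(0,v)) for v in(u-[70,60])];print("crop0",x0,y0)
v=cv2.resize(S[y0:y0+120,x0:x0+140,::-1],None,fx=5,fy=5,interpolation=cv2.INTER_CUBIC)
for d,col in((-.054,(0,255,0)),(.006,(0,0,255))):
    pts=np.array([(proj(p+np.array([.017*np.cos(a),.017*np.sin(a),d]))+.5-[x0,y0])*5 for a in np.linspace(0,6.28,40)]).astype(np.int32)
    cv2.polylines(v,[pts],True,col,1)
cv2.imwrite("pics/c7.png",v)
```

```text
23.6 [0.4959 0.2038 0.2232] [[-0.864, -0.016, 0.503], [-0.01, 1.0, 0.015], [-0.503, 0.008, -0.864]] [ 0.5522 -0.0241 -0.8044] 0.37615332288930214 [-61.3 -15.5  22.  124.2  31.5  49.4  35.6]
-> [0.438 0.357 0.2  ] n 5
[12.0, 30.8, -1.3] [-0.19, 0.04, -0.53]
[11.8, 30.9, -1.2] [-0.19, 0.04, -0.53]
[11.5, 31.0, -1.1] [-0.19, 0.04, -0.53]
[11.2, 31.1, -1.0] [-0.19, 0.04, -0.53]
[10.9, 31.2, -0.9] [-0.19, 0.04, -0.53]
crop0 249 221
```

View pics/c7.png

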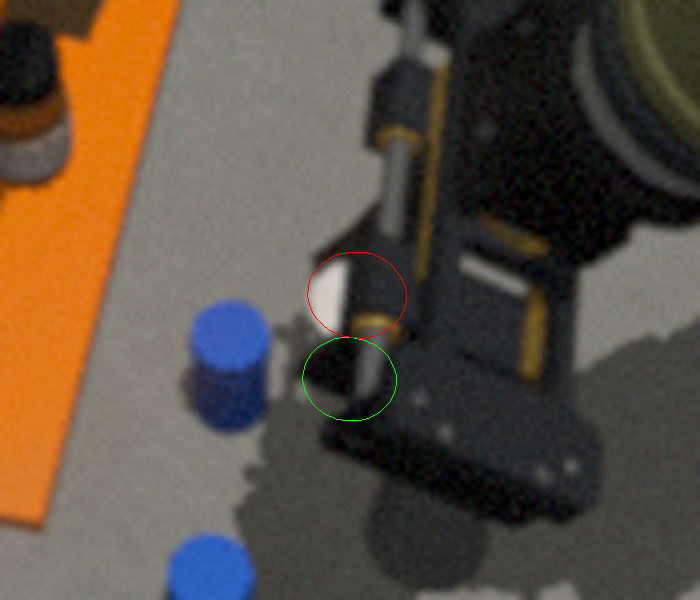

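The tin is held where expected: its top coincides with the predicted ellipse at crop (357,295), and the cone and decoys are untouched. On to the carton.

Call:
{"name": "play_rows", "arguments": {
  "motion": [
    {"gripper": 0.75, "tx": 12, "ty": 31, "tz": -1, "ax": -0.2, "ay": 0, "az": -0.5},
    {"gripper": 0.75, "tx": 12, "ty": 31, "tz": -1, "ax": -0.2, "ay": 0, "az": -0.5},
    {"gripper": 0.75, "tx": 12, "ty": 31, "tz": -1, "ax": -0.2, "ay": 0, "az": -0.5},
    {"gripper": 0.75, "tx": 11, "ty": 31, "tz": -1, "ax": -0.2, "ay": 0, "az": -0.5},
    {"gripper": 0.75, "tx": 11, "ty": 25, "tz": -1, "ax": -0.2, "ay": 0, "az": -0.5},
    {"gripper": 0.75, "tx": 0, "ty": 0, "tz": 0, "ax": 0, "ay": 0, "az": 0}
  ]
}}

```text
clock: 24.4
eef_pos: [0.4424, 0.3444, 0.1957]
eef_rot: [[-0.865, -0.047, 0.499], [-0.041, 0.999, 0.022], [-0.5, -0.002, -0.866]]
wrist_force: [1.4, -0.4, -0.5]
finger_gap: 0.376
```

Run:
```python
from h import *
plan([([.438,.357,.11],Rt(183.7,-30))],30,8)
```

```text
-> [0.438 0.357 0.11 ] n 3
[15.4, 4.3, 24.1] [-0.2, -0.0, -0.28]
[15.4, 4.3, 24.1] [-0.2, -0.0, -0.28]
[15.3, 4.3, 24.1] [-0.2, -0.0, -0.28]
```

Call:
{"name": "play_rows", "arguments": {
  "motion": [
    {"gripper": 0.75, "tx": 15, "ty": 4, "tz": 24, "ax": -0.2, "ay": 0, "az": -0.3},
    {"gripper": 0.75, "tx": 15, "ty": 4, "tz": 24, "ax": -0.2, "ay": 0, "az": -0.3},
    {"gripper": 0.75, "tx": 15, "ty": 4, "tz": 24, "ax": -0.2, "ay": 0, "az": -0.3},
    {"gripper": 0.75, "tx": 0, "ty": 0, "tz": 0, "ax": 0, "ay": 0, "az": 0}
  ]
}}

```text
clock: 24.9
eef_pos: [0.4439, 0.3489, 0.1095]
eef_rot: [[-0.864, -0.055, 0.501], [-0.049, 0.998, 0.025], [-0.501, -0.002, -0.865]]
wrist_force: [0.5, -0.7, -1.5]
finger_gap: 0.373
```

Run:
```python
from h import *
plan([([.438,.357,.1],Rt(183.7,-30))],30,8)
```

```text
-> [0.438 0.357 0.1  ] n 1
[9.5, 8.4, 5.5] [-0.4, 0.07, -0.41]
```

Call:
{"name": "play_rows", "arguments": {
  "motion": [
    {"gripper": 0.75, "tx": 9, "ty": 9, "tz": 5, "ax": -0.4, "ay": 0, "az": -0.4},
    {"gripper": 0.75, "tx": 0, "ty": 0, "tz": 0, "ax": 0, "ay": 0, "az": 0},
    {"gripper": 0.75, "tx": 0, "ty": 0, "tz": 0, "ax": 0, "ay": 0, "az": 0}
  ]
}}

```text
clock: 25.28
eef_pos: [0.4401, 0.3579, 0.1034]
eef_rot: [[-0.862, -0.062, 0.503], [-0.052, 0.998, 0.034], [-0.504, 0.004, -0.864]]
wrist_force: [-0.0, -0.7, -0.5]
finger_gap: 0.376
```

Run:
```python
from h import *
plan([([.438,.357,.085],Rt(183.7,-30))],30,8)
```

```text
-> [0.438 0.357 0.085] n 1
[11.1, -0.9, 14.8] [0.11, 0.25, -0.21]
```

Call:
{"name": "play_rows", "arguments": {
  "motion": [
    {"gripper": 0.75, "tx": 9, "ty": -1, "tz": 12, "ax": 0.1, "ay": 0.2, "az": -0.2},
    {"gripper": 0.75, "tx": 4, "ty": 0, "tz": 7, "ax": 0, "ay": 0, "az": 0},
    {"gripper": 0.75, "tx": 0, "ty": 0, "tz": 0, "ax": 0, "ay": 0, "az": 0}
  ]
}}

```text
clock: 25.65
eef_pos: [0.4385, 0.357, 0.0796]
eef_rot: [[-0.864, -0.065, 0.5], [-0.055, 0.998, 0.033], [-0.501, 0.001, -0.865]]
wrist_force: [-0.5, -0.1, -0.7]
finger_gap: 0.376
```

Run:
```python
from h import *
plan([([.438,.357,.07],Rt(183.7,-30))],30,8);st()
```

```text
-> [0.438 0.357 0.07 ] n 1
[5.3, -0.0, 8.0] [0.05, 0.07, -0.02]
25.65 [0.4385 0.357  0.0796] [[-0.864, -0.065, 0.5], [-0.055, 0.998, 0.033], [-0.501, 0.001, -0.865]] [-0.4954 -0.1002 -0.7403] 0.3764039065620414 [-67.7   4.9  11.9 125.6  39.2  36.9   8.4]
```

Call:
{"name": "play_rows", "arguments": {
  "motion": [
    {"gripper": 0.75, "tx": 3, "ty": 0, "tz": 5, "ax": 0, "ay": 0, "az": 0},
    {"gripper": 0.75, "tx": 2, "ty": 0, "tz": 3, "ax": 0, "ay": 0, "az": 0},
    {"gripper": 0.75, "tx": 1, "ty": 0, "tz": 1, "ax": 0, "ay": 0, "az": 0}
  ]
}}

```text
clock: 26.02
eef_pos: [0.438, 0.3571, 0.0681]
eef_rot: [[-0.864, -0.065, 0.5], [-0.055, 0.998, 0.033], [-0.501, 0.001, -0.865]]
wrist_force: [-0.3, 0.2, -0.8]
finger_gap: 0.375
```

Call:
{"name": "play_rows", "arguments": {
  "motion": [
    {"gripper": 0.5, "tx": 0, "ty": 0, "tz": 0, "ax": 0, "ay": 0, "az": 0},
    {"gripper": 0.5, "tx": 0, "ty": 0, "tz": 0, "ax": 0, "ay": 0, "az": 0},
    {"gripper": 0.5, "tx": 0, "ty": 0, "tz": 0, "ax": 0, "ay": 0, "az": 0},
    {"gripper": 0.5, "tx": 0, "ty": 0, "tz": -20, "ax": 0, "ay": 0, "az": 0},
    {"gripper": 0.5, "tx": 0, "ty": 0, "tz": -40, "ax": 0, "ay": 0, "az": 0},
    {"gripper": 0.4, "tx": -20, "ty": 0, "tz": -45, "ax": 0, "ay": 0, "az": 0},
    {"gripper": 0.4, "tx": -25, "ty": 0, "tz": -45, "ax": 0, "ay": 0, "az": 0},
    {"gripper": 0.4, "tx": -25, "ty": 0, "tz": -40, "ax": 0, "ay": 0, "az": 0}
  ]
}}

```text
clock: 27.02
eef_pos: [0.4012, 0.3531, 0.2706]
eef_rot: [[-0.865, -0.066, 0.498], [-0.059, 0.998, 0.029], [-0.498, -0.004, -0.867]]
wrist_force: [0.9, -0.1, -0.2]
finger_gap: 0.592
```

Run:
```python
from h import *
st()
plan([([.5,.1,.27],Rt(181,-30)),([.565,-.152,.231],Rt(178.5,-30))],40,8)
```

```text
27.025 [0.4012 0.3531 0.2706] [[-0.865, -0.066, 0.498], [-0.059, 0.998, 0.029], [-0.498, -0.004, -0.867]] [ 0.9363 -0.0842 -0.1852] 0.592120431132138 [-70.8 -11.1   9.3 116.   30.8  61.7  20.7]
-> [0.5  0.1  0.27] n 7
[-10.0, -37.0, 6.0] [0.17, -0.01, 0.36]
[-10.3, -36.9, 6.2] [0.17, -0.01, 0.36]
[-10.5, -36.8, 6.3] [0.17, -0.01, 0.36]
[-10.7, -36.7, 6.4] [0.17, -0.01, 0.36]
[-10.9, -36.7, 6.5] [0.17, -0.01, 0.36]
[-11.2, -36.6, 6.6] [0.17, -0.01, 0.36]
[-11.4, -36.5, 6.7] [0.17, -0.01, 0.36]
-> [ 0.565 -0.152  0.231] n 7
[-4.7, -36.2, 9.2] [0.18, -0.0, 0.31]
[-4.9, -36.1, 9.3] [0.18, -0.0, 0.31]
[-5.1, -36.0, 9.4] [0.18, -0.0, 0.31]
[-5.3, -36.0, 9.5] [0.18, -0.0, 0.31]
[-5.5, -35.9, 9.6] [0.18, -0.0, 0.31]
[-5.7, -35.9, 9.7] [0.18, -0.0, 0.31]
[-5.9, -35.8, 9.8] [0.18, -0.0, 0.31]
```

Call:
{"name": "play_rows", "arguments": {
  "motion": [
    {"gripper": 0.35, "tx": -10, "ty": -37, "tz": 6, "ax": 0.2, "ay": 0, "az": 0.4},
    {"gripper": 0.35, "tx": -10, "ty": -37, "tz": 6, "ax": 0.2, "ay": 0, "az": 0.4},
    {"gripper": 0.35, "tx": -10, "ty": -37, "tz": 6, "ax": 0.2, "ay": 0, "az": 0.4},
    {"gripper": 0.35, "tx": -11, "ty": -37, "tz": 6, "ax": 0.2, "ay": 0, "az": 0.4},
    {"gripper": 0.35, "tx": -11, "ty": -37, "tz": 6, "ax": 0.2, "ay": 0, "az": 0.4},
    {"gripper": 0.35, "tx": -11, "ty": -37, "tz": 7, "ax": 0.2, "ay": 0, "az": 0.4},
    {"gripper": 0.35, "tx": -11, "ty": -37, "tz": 7, "ax": 0.2, "ay": 0, "az": 0.4},
    {"gripper": 0.35, "tx": -5, "ty": -36, "tz": 9, "ax": 0.2, "ay": 0, "az": 0.3},
    {"gripper": 0.35, "tx": -5, "ty": -36, "tz": 9, "ax": 0.2, "ay": 0, "az": 0.3},
    {"gripper": 0.35, "tx": -5, "ty": -36, "tz": 9, "ax": 0.2, "ay": 0, "az": 0.3},
    {"gripper": 0.35, "tx": -5, "ty": -36, "tz": 9, "ax": 0.2, "ay": 0, "az": 0.3},
    {"gripper": 0.35, "tx": -5, "ty": -36, "tz": 9, "ax": 0.2, "ay": 0, "az": 0.3},
    {"gripper": 0.35, "tx": -6, "ty": -36, "tz": 9, "ax": 0.2, "ay": 0, "az": 0.3},
    {"gripper": 0.35, "tx": -6, "ty": -30, "tz": 9, "ax": 0.2, "ay": 0, "az": 0.3},
    {"gripper": 0.35, "tx": 0, "ty": 0, "tz": 0, "ax": 0, "ay": 0, "az": 0}
  ]
}}

```text
clock: 28.9
eef_pos: [0.5724, -0.1126, 0.2392]
eef_rot: [[-0.867, 0.03, 0.498], [0.026, 1.0, -0.016], [-0.498, -0.001, -0.867]]
wrist_force: [0.8, 0.9, 0.4]
finger_gap: 0.651
```

Run:
```python
from h import *
st()
S=manip.get_image("side");T=manip.get_image("top");cv2.imwrite("pics/side5.png",S[:,:,::-1]);cv2.imwrite("pics/top5.png",T[:,:,::-1])
a=cv2.resize(T[225:295,130:200,::-1],(560,560),interpolation=cv2.INTER_CUBIC)
b=cv2.resize(S[160:230,250:280,::-1],(240,560),interpolation=cv2.INTER_CUBIC)
cv2.imwrite("pics/c8.png",np.hstack([a,b]))
plan([([.578,-.152,.21],Rt(178.5,-30)),([.632,-.152,.116],Rt(178.5,-30))],30,8)
```

```text
28.9 [ 0.5724 -0.1126  0.2392] [[-0.867, 0.03, 0.498], [0.026, 1.0, -0.016], [-0.498, -0.001, -0.867]] [0.7957 0.9185 0.4272] 0.6505595887648408 [ -7.2 -10.4  16.7 118.7  -1.7  41.6  99.4]
-> [ 0.578 -0.152  0.21 ] n 2
[4.4, -21.1, 14.4] [-0.01, -0.05, 0.01]
[4.5, -21.1, 14.4] [-0.01, -0.05, 0.01]
-> [ 0.632 -0.152  0.116] n 4
[0.1, 0.4, 27.1] [0.0, 0.0, 0.0]
[0.1, 0.4, 27.1] [0.0, 0.0, 0.0]
[0.1, 0.4, 27.1] [0.0, 0.0, 0.0]
[0.1, 0.4, 27.1] [0.0, 0.0, 0.0]
```

View pics/c8.png

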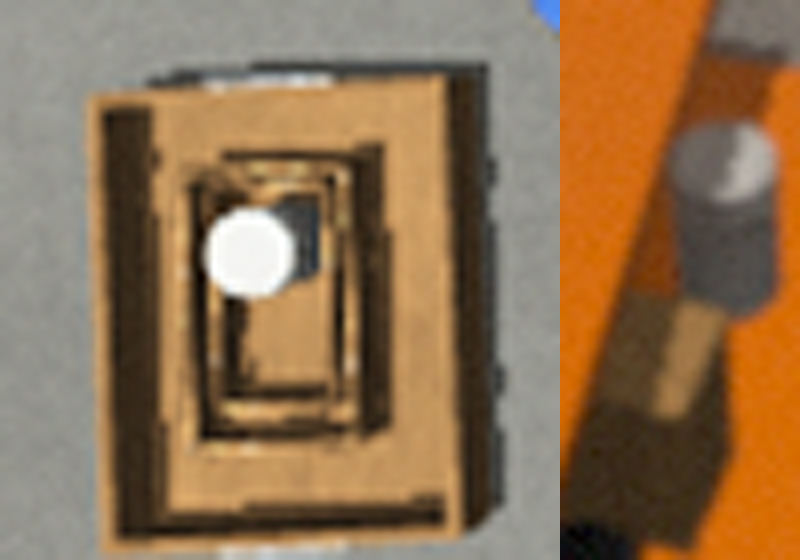

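Tin A stands upright in the far half of the tray (top circle at crop (250,252)). Tin B is still standing at the expected spot.

Run:
```python
from h import *
print(toplane("top",[[160.75,256]],.0715),toplane("side",[[269.9,179.6],[270.2,180.2]],.072))
```

```text
[[0.4371 0.356  0.0715]] [[ 0.6624 -0.1537  0.072 ]
 [ 0.6613 -0.1518  0.072 ]]
```

Call:
{"name": "play_rows", "arguments": {
  "motion": [
    {"gripper": 0.35, "tx": 4, "ty": -22, "tz": 14, "ax": 0, "ay": 0, "az": 0},
    {"gripper": 0.35, "tx": 4, "ty": -22, "tz": 14, "ax": 0, "ay": 0, "az": 0},
    {"gripper": 0.35, "tx": 0, "ty": 0, "tz": 0, "ax": 0, "ay": 0, "az": 0}
  ]
}}

```text
clock: 29.38
eef_pos: [0.5791, -0.1493, 0.2119]
eef_rot: [[-0.866, 0.018, 0.5], [0.016, 1.0, -0.009], [-0.5, 0.0, -0.866]]
wrist_force: [0.0, 0.4, -0.3]
finger_gap: 0.651
```

Run:
```python
from h import *
plan([([.632,-.153,.116],Rt(178.5,-30))],27,8)
```

```text
-> [ 0.632 -0.153  0.116] n 5
[0.4, -0.6, 21.9] [0.05, 0.0, 0.08]
[0.4, -0.5, 21.9] [0.05, 0.0, 0.08]
[0.4, -0.5, 21.9] [0.05, 0.0, 0.08]
[0.4, -0.5, 21.9] [0.05, 0.0, 0.08]
[0.4, -0.5, 21.9] [0.05, 0.0, 0.08]
```

Call:
{"name": "play_rows", "arguments": {
  "motion": [
    {"gripper": 0.35, "tx": 0, "ty": -1, "tz": 22, "ax": 0, "ay": 0, "az": 0},
    {"gripper": 0.35, "tx": 0, "ty": -1, "tz": 22, "ax": 0, "ay": 0, "az": 0},
    {"gripper": 0.35, "tx": 0, "ty": -1, "tz": 22, "ax": 0, "ay": 0, "az": 0},
    {"gripper": 0.35, "tx": 0, "ty": -1, "tz": 22, "ax": 0, "ay": 0, "az": 0},
    {"gripper": 0.35, "tx": 0, "ty": 0, "tz": 10, "ax": 0, "ay": 0, "az": 0},
    {"gripper": 0.35, "tx": 0, "ty": 0, "tz": 0, "ax": 0, "ay": 0, "az": 0}
  ]
}}

```text
clock: 30.12
eef_pos: [0.633, -0.1402, 0.1305]
eef_rot: [[-0.863, 0.003, 0.506], [0.005, 1.0, 0.004], [-0.506, 0.006, -0.863]]
wrist_force: [-0.4, -0.3, 0.2]
finger_gap: 0.655
```

Run:
```python
from h import *
plan([([.662,-.153,.066],Rt(178.5,-30))],22,8)
```

```text
-> [ 0.662 -0.153  0.066] n 4
[1.9, -3.3, 17.6] [0.24, 0.1, 0.25]
[1.8, -3.2, 17.6] [0.24, 0.1, 0.25]
[1.8, -3.1, 17.6] [0.24, 0.1, 0.25]
[1.7, -3.1, 17.6] [0.24, 0.1, 0.25]
```

Call:
{"name": "play_rows", "arguments": {
  "motion": [
    {"gripper": 0.35, "tx": 3, "ty": -7, "tz": 8, "ax": 0.3, "ay": 0.2, "az": 0.5},
    {"gripper": 0.35, "tx": 3, "ty": -7, "tz": 8, "ax": 0.3, "ay": 0.2, "az": 0.5},
    {"gripper": 0.35, "tx": 0, "ty": 0, "tz": 0, "ax": 0, "ay": 0, "az": 0}
  ]
}}

```text
clock: 30.5
eef_pos: [0.6365, -0.1548, 0.1147]
eef_rot: [[-0.865, 0.024, 0.502], [0.024, 1.0, -0.007], [-0.502, 0.006, -0.865]]
wrist_force: [-0.4, -0.4, -0.1]
finger_gap: 0.648
```

Run:
```python
from h import *
plan([([.662,-.153,.066],Rt(178.5,-30))],22,8)
```

```text
-> [ 0.662 -0.153  0.066] n 3
[0.8, 0.7, 18.3] [0.11, 0.04, -0.02]
[0.8, 0.8, 18.3] [0.11, 0.04, -0.02]
[0.8, 0.8, 18.3] [0.11, 0.04, -0.02]
```

Call:
{"name": "play_rows", "arguments": {
  "motion": [
    {"gripper": 0.35, "tx": 1, "ty": 0, "tz": 18, "ax": 0.1, "ay": 0, "az": 0},
    {"gripper": 0.35, "tx": 1, "ty": 0, "tz": 18, "ax": 0.1, "ay": 0, "az": 0},
    {"gripper": 0.35, "tx": 1, "ty": 0, "tz": 18, "ax": 0.1, "ay": 0, "az": 0},
    {"gripper": 0.35, "tx": 0, "ty": 0, "tz": 3, "ax": 0, "ay": 0, "az": 0},
    {"gripper": 0.35, "tx": 0, "ty": 0, "tz": 0, "ax": 0, "ay": 0, "az": 0}
  ]
}}

```text
clock: 31.12
eef_pos: [0.664, -0.157, 0.0648]
eef_rot: [[-0.863, 0.029, 0.504], [0.026, 1.0, -0.014], [-0.505, 0.001, -0.863]]
wrist_force: [0.2, -0.1, -0.0]
finger_gap: 0.652
```

Run:
```python
from h import *
plan([([.662,-.153,.066],Rt(178.5,-30))],22,8);st()
```

```text
-> [ 0.662 -0.153  0.066] n 1
[1.2, 4.0, -2.1] [-0.03, 0.31, -0.2]
31.125 [ 0.664  -0.157   0.0648] [[-0.863, 0.029, 0.504], [0.026, 1.0, -0.014], [-0.505, 0.001, -0.863]] [ 0.233  -0.0536 -0.0414] 0.652472013752927 [ -3.4  15.2  19.8 116.4 -31.5  22.4 129.1]
```

Call:
{"name": "play_rows", "arguments": {
  "motion": [
    {"gripper": 0.35, "tx": 1, "ty": 4, "tz": -1, "ax": 0, "ay": 0.3, "az": -0.2},
    {"gripper": 0.75, "tx": 0, "ty": 0, "tz": 0, "ax": 0, "ay": 0, "az": 0},
    {"gripper": 0.75, "tx": 0, "ty": 0, "tz": 0, "ax": 0, "ay": 0, "az": 0},
    {"gripper": 0.75, "tx": 0, "ty": 0, "tz": 0, "ax": 0, "ay": 0, "az": 0},
    {"gripper": 0.75, "tx": 0, "ty": 0, "tz": 0, "ax": 0, "ay": 0, "az": 0},
    {"gripper": 0.75, "tx": 0, "ty": 0, "tz": 0, "ax": 0, "ay": 0, "az": 0}
  ],
  "newtons": 20
}}

```text
clock: 31.88
eef_pos: [0.6632, -0.1531, 0.0677]
eef_rot: [[-0.864, 0.027, 0.502], [0.023, 1.0, -0.014], [-0.503, -0.001, -0.865]]
wrist_force: [0.0, 0.3, -0.8]
finger_gap: 0.375
```

Run:
```python
from h import *
s=manip.sense();p=s["eef_pos"]
plan([(p+[-.04,0,.05],Rt(178.5,-30)),(p+[-.12,0.03,.16],Rt(178.5,-30)),([.49,.1,.25],Rt(181,-30))],37,8)
```

```text
-> [ 0.6232 -0.1531  0.1177] n 2
[4.7, -0.6, -31.7] [-0.02, 0.09, 0.0]
[4.8, -0.5, -31.7] [-0.02, 0.09, 0.0]
-> [ 0.5432 -0.1231  0.2277] n 4
[3.7, 7.0, -33.9] [0.0, 0.0, 0.0]
[3.7, 7.0, -33.9] [0.0, 0.0, 0.0]
[3.7, 7.0, -33.9] [0.0, 0.0, 0.0]
[3.7, 7.0, -33.9] [0.0, 0.0, 0.0]
-> [0.49 0.1  0.25] n 7
[5.7, 31.7, -7.0] [-0.18, 0.0, -0.31]
[5.5, 31.7, -6.9] [-0.18, 0.0, -0.31]
[5.4, 31.8, -6.8] [-0.18, 0.0, -0.31]
[5.2, 31.8, -6.7] [-0.18, 0.0, -0.31]
[5.0, 31.9, -6.6] [-0.18, 0.0, -0.31]
[4.8, 31.9, -6.5] [-0.18, 0.0, -0.31]
[4.7, 32.0, -6.4] [-0.18, 0.0, -0.31]
```

Gripped: gap 32.6 mm, much like the first tin. TCP is 56 mm above the tin's underside. Next I'll lift and carry.

Call:
{"name": "play_rows", "arguments": {
  "motion": [
    {"gripper": 0.75, "tx": 3, "ty": 0, "tz": -15, "ax": 0, "ay": 0, "az": 0},
    {"gripper": 0.75, "tx": 5, "ty": 0, "tz": -30, "ax": 0, "ay": 0, "az": 0},
    {"gripper": 0.75, "tx": 5, "ty": 0, "tz": -32, "ax": 0, "ay": 0, "az": 0},
    {"gripper": 0.75, "tx": 4, "ty": 7, "tz": -34, "ax": 0, "ay": 0, "az": 0},
    {"gripper": 0.75, "tx": 4, "ty": 7, "tz": -34, "ax": 0, "ay": 0, "az": 0},
    {"gripper": 0.75, "tx": 4, "ty": 7, "tz": -34, "ax": 0, "ay": 0, "az": 0},
    {"gripper": 0.75, "tx": 4, "ty": 7, "tz": -34, "ax": 0, "ay": 0, "az": 0},
    {"gripper": 0.75, "tx": 6, "ty": 32, "tz": -7, "ax": -0.2, "ay": 0, "az": -0.3},
    {"gripper": 0.75, "tx": 6, "ty": 32, "tz": -7, "ax": -0.2, "ay": 0, "az": -0.3},
    {"gripper": 0.75, "tx": 5, "ty": 32, "tz": -7, "ax": -0.2, "ay": 0, "az": -0.3},
    {"gripper": 0.75, "tx": 5, "ty": 32, "tz": -7, "ax": -0.2, "ay": 0, "az": -0.3},
    {"gripper": 0.75, "tx": 5, "ty": 32, "tz": -7, "ax": -0.2, "ay": 0, "az": -0.3},
    {"gripper": 0.75, "tx": 5, "ty": 32, "tz": -6, "ax": -0.2, "ay": 0, "az": -0.3},
    {"gripper": 0.75, "tx": 5, "ty": 32, "tz": -6, "ax": -0.2, "ay": 0, "az": -0.3}
  ]
}}

```text
clock: 33.62
eef_pos: [0.512, 0.0772, 0.2526]
eef_rot: [[-0.883, 0.012, 0.47], [0.011, 1.0, -0.006], [-0.47, 0.0, -0.883]]
wrist_force: [-0.0, 0.5, -1.6]
finger_gap: 0.372
```

Run:
```python
from h import *
plan([([.397,.354,.2],Rt(183.7,-30))],36,8)
```

```text
-> [0.397 0.354 0.2  ] n 9
[14.4, 30.6, -1.0] [-0.24, -0.22, -0.43]
[14.1, 30.7, -0.9] [-0.24, -0.22, -0.43]
[13.9, 30.8, -0.9] [-0.24, -0.22, -0.43]
[13.7, 30.9, -0.8] [-0.24, -0.22, -0.43]
[13.4, 31.0, -0.7] [-0.24, -0.22, -0.43]
[13.2, 31.1, -0.6] [-0.24, -0.22, -0.43]
[13.0, 31.2, -0.6] [-0.24, -0.22, -0.43]
[12.7, 31.3, -0.5] [-0.24, -0.22, -0.43]
[12.5, 31.4, -0.4] [-0.24, -0.22, -0.43]
```

Call:
{"name": "play_rows", "arguments": {
  "motion": [
    {"gripper": 0.75, "tx": 14, "ty": 31, "tz": -1, "ax": -0.2, "ay": -0.2, "az": -0.4},
    {"gripper": 0.75, "tx": 14, "ty": 31, "tz": -1, "ax": -0.2, "ay": -0.2, "az": -0.4},
    {"gripper": 0.75, "tx": 14, "ty": 31, "tz": -1, "ax": -0.2, "ay": -0.2, "az": -0.4},
    {"gripper": 0.75, "tx": 14, "ty": 31, "tz": -1, "ax": -0.2, "ay": -0.2, "az": -0.4},
    {"gripper": 0.75, "tx": 13, "ty": 31, "tz": -1, "ax": -0.2, "ay": -0.2, "az": -0.4},
    {"gripper": 0.75, "tx": 13, "ty": 31, "tz": -1, "ax": -0.2, "ay": -0.2, "az": -0.4},
    {"gripper": 0.75, "tx": 13, "ty": 31, "tz": -1, "ax": -0.2, "ay": -0.2, "az": -0.4},
    {"gripper": 0.75, "tx": 13, "ty": 31, "tz": 0, "ax": -0.2, "ay": -0.2, "az": -0.4},
    {"gripper": 0.75, "tx": 12, "ty": 28, "tz": 0, "ax": -0.2, "ay": -0.2, "az": -0.4},
    {"gripper": 0.75, "tx": 0, "ty": 0, "tz": 0, "ax": 0, "ay": 0, "az": 0}
  ]
}}

```text
clock: 34.88
eef_pos: [0.3961, 0.3564, 0.2028]
eef_rot: [[-0.86, -0.053, 0.508], [-0.049, 0.999, 0.021], [-0.508, -0.006, -0.861]]
wrist_force: [0.8, -0.9, -1.7]
finger_gap: 0.375
```

Run:
```python
from h import *
plan([([.3965,.3545,.14],Rt(183.7,-30))],30,8)
```

```text
-> [0.3965 0.3545 0.14  ] n 3
[10.5, -0.5, 18.1] [-0.22, 0.18, -0.13]
[10.5, -0.6, 18.1] [-0.22, 0.18, -0.13]
[10.4, -0.6, 18.1] [-0.22, 0.18, -0.13]
```

Call:
{"name": "play_rows", "arguments": {
  "motion": [
    {"gripper": 0.75, "tx": 10, "ty": 0, "tz": 18, "ax": -0.2, "ay": 0.2, "az": -0.1},
    {"gripper": 0.75, "tx": 10, "ty": 0, "tz": 18, "ax": -0.2, "ay": 0.2, "az": -0.1},
    {"gripper": 0.75, "tx": 10, "ty": 0, "tz": 18, "ax": -0.2, "ay": 0.2, "az": -0.1},
    {"gripper": 0.75, "tx": 0, "ty": 0, "tz": 0, "ax": 0, "ay": 0, "az": 0}
  ]
}}

```text
clock: 35.38
eef_pos: [0.4005, 0.3508, 0.1423]
eef_rot: [[-0.861, -0.056, 0.505], [-0.049, 0.998, 0.026], [-0.505, -0.003, -0.863]]
wrist_force: [-0.3, -0.1, -0.5]
finger_gap: 0.379
```

Run:
```python
from h import *
plan([([.3965,.3545,.105],Rt(183.7,-30))],20,8)
```

```text
-> [0.3965 0.3545 0.105 ] n 2
[11.1, 2.0, 15.1] [-0.2, 0.18, -0.18]
[11.0, 2.0, 15.2] [-0.2, 0.18, -0.18]
```

Call:
{"name": "play_rows", "arguments": {
  "motion": [
    {"gripper": 0.75, "tx": 11, "ty": 3, "tz": 14, "ax": -0.2, "ay": 0.2, "az": -0.2},
    {"gripper": 0.75, "tx": 11, "ty": 3, "tz": 14, "ax": -0.2, "ay": 0.2, "az": -0.2},
    {"gripper": 0.75, "tx": 0, "ty": 0, "tz": 0, "ax": 0, "ay": 0, "az": 0}
  ]
}}

```text
clock: 35.75
eef_pos: [0.3984, 0.3552, 0.1109]
eef_rot: [[-0.861, -0.061, 0.505], [-0.052, 0.998, 0.031], [-0.506, 0.001, -0.863]]
wrist_force: [-0.3, -0.4, -1.0]
finger_gap: 0.374
```

Run:
```python
from h import *
plan([([.3965,.3545,.083],Rt(183.7,-30))],12,8)
```

```text
-> [0.3965 0.3545 0.083 ] n 3
[5.3, -0.2, 7.7] [-0.02, 0.12, -0.07]
[5.3, -0.2, 7.7] [-0.02, 0.12, -0.07]
[5.2, -0.2, 7.7] [-0.02, 0.12, -0.07]
```

Call:
{"name": "play_rows", "arguments": {
  "motion": [
    {"gripper": 0.75, "tx": 6, "ty": 0, "tz": 8, "ax": 0, "ay": 0.1, "az": 0},
    {"gripper": 0.75, "tx": 6, "ty": 0, "tz": 8, "ax": 0, "ay": 0.1, "az": 0},
    {"gripper": 0.75, "tx": 5, "ty": 0, "tz": 8, "ax": 0, "ay": 0.1, "az": 0},
    {"gripper": 0.75, "tx": 0, "ty": 0, "tz": 0, "ax": 0, "ay": 0, "az": 0}
  ]
}}

```text
clock: 36.25
eef_pos: [0.3975, 0.3552, 0.0826]
eef_rot: [[-0.862, -0.059, 0.503], [-0.05, 0.998, 0.032], [-0.504, 0.002, -0.863]]
wrist_force: [-0.1, 0.5, 0.2]
finger_gap: 0.376
```

Run:
```python
from h import *
plan([([.3965,.3545,.069],Rt(183.7,-30))],5,8);st()
```

```text
-> [0.3965 0.3545 0.069 ] n 3
[2.6, -0.2, 3.7] [-0.01, 0.1, -0.11]
[2.6, -0.2, 3.8] [-0.01, 0.1, -0.11]
[2.6, -0.2, 3.8] [-0.01, 0.1, -0.11]
36.25 [0.3975 0.3552 0.0826] [[-0.862, -0.059, 0.503], [-0.05, 0.998, 0.032], [-0.504, 0.002, -0.863]] [-0.1133  0.5141  0.2269] 0.3756368692721389 [-21.4   3.9 -40.  127.   44.4  41.5   0.4]
```

Call:
{"name": "play_rows", "arguments": {
  "motion": [
    {"gripper": 0.75, "tx": 3, "ty": 0, "tz": 4, "ax": 0, "ay": 0.1, "az": -0.1},
    {"gripper": 0.75, "tx": 3, "ty": 0, "tz": 4, "ax": 0, "ay": 0.1, "az": -0.1},
    {"gripper": 0.75, "tx": 2, "ty": 0, "tz": 3, "ax": 0, "ay": 0.1, "az": 0},
    {"gripper": 0.75, "tx": 0, "ty": 0, "tz": 0, "ax": 0, "ay": 0, "az": 0}
  ]
}}

```text
clock: 36.75
eef_pos: [0.3961, 0.3555, 0.0683]
eef_rot: [[-0.865, -0.063, 0.499], [-0.054, 0.998, 0.032], [-0.5, 0.001, -0.866]]
wrist_force: [-0.3, 0.5, -0.7]
finger_gap: 0.374
```

Tin B's underside is about 1 mm above the tray floor. I'll release and retreat along the tool.

Call:
{"name": "play_rows", "arguments": {
  "motion": [
    {"gripper": 0.5, "tx": 0, "ty": 0, "tz": 0, "ax": 0, "ay": 0, "az": 0},
    {"gripper": 0.5, "tx": 0, "ty": 0, "tz": 0, "ax": 0, "ay": 0, "az": 0},
    {"gripper": 0.5, "tx": 0, "ty": 0, "tz": 0, "ax": 0, "ay": 0, "az": 0},
    {"gripper": 0.5, "tx": 0, "ty": 0, "tz": -20, "ax": 0, "ay": 0, "az": 0},
    {"gripper": 0.5, "tx": 0, "ty": 0, "tz": -40, "ax": 0, "ay": 0, "az": 0},
    {"gripper": 0.5, "tx": -20, "ty": 0, "tz": -45, "ax": 0, "ay": 0, "az": 0},
    {"gripper": 0.5, "tx": -25, "ty": 0, "tz": -45, "ax": 0, "ay": 0, "az": 0},
    {"gripper": 0.5, "tx": -25, "ty": -35, "tz": -30, "ax": 0, "ay": 0, "az": 0},
    {"gripper": 0.5, "tx": -15, "ty": -45, "tz": 0, "ax": 0, "ay": 0, "az": 0},
    {"gripper": 0.5, "tx": -15, "ty": -45, "tz": 0, "ax": 0, "ay": 0, "az": 0},
    {"gripper": 0.5, "tx": -15, "ty": -45, "tz": 0, "ax": 0, "ay": 0, "az": 0},
    {"gripper": 0.5, "tx": -10, "ty": -45, "tz": 0, "ax": 0, "ay": 0, "az": 0},
    {"gripper": 0.5, "tx": -5, "ty": -45, "tz": 0, "ax": 0, "ay": 0, "az": 0},
    {"gripper": 0.5, "tx": 0, "ty": 0, "tz": 0, "ax": 0, "ay": 0, "az": 0},
    {"gripper": 0.5, "tx": 0, "ty": 0, "tz": 0, "ax": 0, "ay": 0, "az": 0}
  ]
}}

```text
clock: 38.62
eef_pos: [0.4899, 0.1431, 0.2747]
eef_rot: [[-0.888, -0.055, 0.457], [-0.072, 0.997, -0.018], [-0.454, -0.049, -0.89]]
wrist_force: [0.1, -0.3, 0.2]
finger_gap: 0.5
```

Run:
```python
from h import *
st()
S=manip.get_image("side");T=manip.get_image("top");cv2.imwrite("pics/side6.png",S[:,:,::-1]);cv2.imwrite("pics/top6.png",T[:,:,::-1])
a=cv2.resize(T[225:295,130:200,::-1],(400,400),interpolation=cv2.INTER_CUBIC)
b=cv2.resize(S[300:420,280:420,::-1],(400,343),interpolation=cv2.INTER_CUBIC);b=cv2.copyMakeBorder(b,0,57,0,0,0)
cv2.imwrite("pics/c9.png",np.hstack([a,b]))
```

```text
38.625 [0.4899 0.1431 0.2747] [[-0.888, -0.055, 0.457], [-0.072, 0.997, -0.018], [-0.454, -0.049, -0.89]] [ 0.1304 -0.2584  0.2313] 0.4995705563122862 [-18.  -17.3  -8.6 119.4  12.7  54.3  61.8]
```

View pics/c9.png

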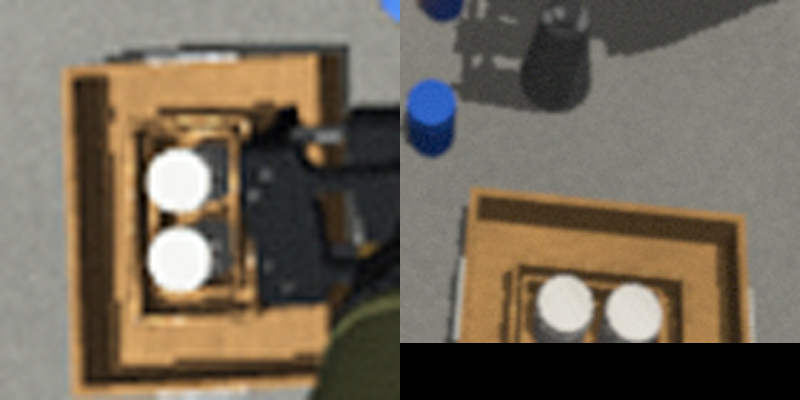

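Both tins stand upright side by side in the tray: tops at (179,181) and (180,259) in the top crop, (565,305) and (634,312) in the side one. Joint 2 is near its limit, so I'll ease off a little, then compare the bystanders with the first pictures.

Call:
{"name": "play_rows", "arguments": {
  "motion": [
    {"gripper": 0.5, "tx": -15, "ty": -20, "tz": 10, "ax": 0, "ay": 0, "az": 0},
    {"gripper": 0.5, "tx": -15, "ty": -20, "tz": 10, "ax": 0, "ay": 0, "az": 0},
    {"gripper": 0.5, "tx": 0, "ty": 0, "tz": 0, "ax": 0, "ay": 0, "az": 0},
    {"gripper": 0.5, "tx": 0, "ty": 0, "tz": 0, "ax": 0, "ay": 0, "az": 0}
  ]
}}

```text
clock: 39.22
eef_pos: [0.5267, 0.1114, 0.2723]
eef_rot: [[-0.887, -0.068, 0.457], [-0.083, 0.996, -0.013], [-0.454, -0.05, -0.889]]
wrist_force: [0.9, -0.3, 0.7]
finger_gap: 0.497
```

Run:
```python
from h import *
st()
S=manip.get_image("side");T=manip.get_image("top")
A=cv2.imread("pics/side0.png");B=cv2.imread("pics/top0.png")
def shift(a,b,roi):  # template match, px shift
    x0,x1,y0,y1=roi;t=a[y0:y1,x0:x1];m=cv2.matchTemplate(b[max(0,y0-12):y1+12,max(0,x0-12):x1+12],t,cv2.TM_CCOEFF_NORMED)
    _,v,_,l=cv2.minMaxLoc(m);return round(v,2),l[0]-min(12,x0),l[1]-min(12,y0)
Sb=S[:,:,::-1].copy();Tb=T[:,:,::-1].copy()
for n,r in dict(cone=(320,350,295,340),can=(340,370,170,213),jar=(243,264,224,260),carton_small=(255,272,195,228),tape=(277,318,116,150),bottle=(218,256,378,420)).items(): print("side",n,shift(A,Sb,r))
for n,r in dict(can=(320,345,243,268),tape=(382,420,182,220),bottle=(140,168,187,212)).items(): print("top",n,shift(B,Tb,r))
```

```text
39.225 [0.5267 0.1114 0.2723] [[-0.887, -0.068, 0.457], [-0.083, 0.996, -0.013], [-0.454, -0.05, -0.889]] [ 0.8999 -0.3197  0.6775] 0.4965733415306908 [-16.9 -14.2  -3.9 117.5  11.7  51.9  68.5]
side cone (0.86, 0, 0)
side can (0.47, -8, -12)
side jar (0.99, 0, 0)
side carton_small (0.91, 0, 0)
side tape (0.99, 0, 0)
side bottle (1.0, 0, 0)
top can (1.0, 0, 0)
top tape (1.0, 0, 0)
top bottle (1.0, 0, 0)
```

The bystanders are unmoved. The can's poor side-view match comes from the arm hiding it; the top view shows it exactly in place. Handing in.

```bash
python3 -c "
from workcell import manip
print(manip.hand_in())"
```

```text
the job is handed in; nothing more can be done
None
```

The order is packed and handed in at about 39 s of the 72 s allowed; no verdict was reported. The larger tray is in the carton, the smaller tray is nested in it, and both plain tins stand side by side in the smaller tray, all released.

**Last checks:** the final top and side pictures show both tins upright in the nested trays. The jar, little carton, cone, tape, bottle and can show no shift from the first pictures. The can's side-view match was poor, most likely because the arm hid it; the top view put it exactly in place.

**Things that did not go perfectly:**
- **Smaller tray:** the fingers do not fit between the two trays, so I let it drop about 10 mm into place. The fingertips briefly pressed on the larger tray's rim at about 18 N.
- **Tin grip:** the gap read 32–33 mm instead of 34 mm, but pictures of the first tin showed it held and placed properly.
- **Joint 2:** it read -17.3° against its limit of -17.29° during the last retreat. I moved it back to -14.2° before handing in, but I could not confirm that it stayed within range.

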